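Load and clamp a bundle of comb busbars in a bench band saw

TASK

Set up the next cut on the bench band saw: put the offcut left on the vice bed into the red bin, swing the length stop down, and lay every comb busbar from the mat flat on the vice bed between the jaws, copper teeth up, lengthways along the jaws with its end right up against the stop. Then, with the stop still down, wind the spoked capstan until the jaws grip the whole bundle firmly, and last of all swing the stop well back up out of the way. Leave the tools and ear defenders on the bench where they are.

Things in the scene. Friction and masses are not known exactly. Their poses are not given: they have to be found in the camera images.
- saw: Black and blue bench band saw, fixed to the bench. Origin on the bench under the vice; x along the stock, away from the robot; y across the vice to the left; z up. Flat vice bed 85 mm above the bench, x -105 to 90, y -150 to 110. Fixed jaw at +y, moving jaw at -y, capstan further right (y = -195). The tall saw frame on the left is latched upright and stays so.
- saw_frame (a point): Foot of the upright blue saw frame, an obstacle: it stands 0.65 m high, from 250 mm to 425 mm left of the vice (saw's y), x 40 to 140; its motor reaches back to x = -80 at 0.44 to 0.56 m height. Between it and the vice nothing is higher than the jaws but the stop.
- fixed_jaw: Grey fixed jaw, 110 mm long (saw's x -60 to 50), 50 mm high, 26 mm thick. Origin: middle of the lower edge of its gripping face, on the bed (saw y = 65). The face looks to the saw's -y; the jaw lies to +y of it. Stiff disc springs (20 N/mm) behind it let it give up to 6 mm to +y as the vice grips.
- jaw: Grey moving jaw, same size; origin: middle of the lower edge of its gripping face, which looks to the saw's +y; the jaw lies to -y of it. It slides along the saw's y, 40 mm for each turn of the capstan, and can only be wound, not pushed. The opening between the faces is 140 mm at capstan 0, 133 to 140 mm at the start; it can close to 12 mm..
- capstan (a joint): Turn of the capstan nut on the vice screw, rad; grows as the vice closes: the top spoke then moves away from the robot (to the saw's +x). A spoke points straight up at every multiple of 2 pi / 5. Friction holds it where it is left: it takes 0.35 N m, more if turned fast (4 to 10 N at a ball) to turn. Once the jaws meet the stock it stiffens steadily over about 1 rad; 14 to 20 N on a ball clamps firmly, and the grip stays.
- capstan_hub (a point): Centre of the hub (42 mm diameter, 34 mm long), 115 mm above the bench, in the plane of the spokes. Axis level, along the saw's y. Five steel spokes, 13 mm thick, 72 degrees apart, each with a black 26 mm ball centred 85 mm from the axis. The hub is a nut: the 19 mm screw passes through it and sticks out up to 30 mm on its right. The screw's end block (135 mm high) begins 35 mm to the left.
- stop (a joint): Swing of the length stop, rad: 0 = down, level across the vice just past the jaws, on its limit; grows as its free end swings up and to the left; 1.57 = straight up, 1.7 at most. Starts raised. Friction holds it wherever it is left (0.22 N m, 1 to 2.5 N at the knob).
- stop_knob (a point): Centre of the red ball knob (24 mm diameter) on the free end of the stop, 190 mm from the pivot; with the stop down it is 109 mm above the bench, at the saw's x = 105, y = -85. The aluminium bar from pivot to knob is 10 mm thick (saw's x 100 to 110) and 36 mm high; stock is laid against its face at x = 100.
- stop_pivot (a point): Pivot of the length stop, saw x = 105, y = 105, 109 mm above the bench; its axis runs along the saw's x, so the knob moves in a plane across the vice.
- vice_bed (a point): Point on the top of the vice bed between the jaws (saw x = 0, y = -5, 85 mm above the bench).
- bar1: White comb busbar with a row of copper teeth on top; body 180 x 20 mm, 18 mm high, teeth a 3 mm thick row on the centre line rising a further 6 mm; about 0.15 kg. Origin: centre of its underside; x along its length, z up; either end may go first. Starts teeth up on the mat, bars about 65 mm apart; two or three of the four are present. With its end on the stop its origin is at saw x = 10.
- bar2: White comb busbar with a row of copper teeth on top; body 180 x 20 mm, 18 mm high, teeth a 3 mm thick row on the centre line rising a further 6 mm; about 0.15 kg. Origin: centre of its underside; x along its length, z up; either end may go first. Starts teeth up on the mat, bars about 65 mm apart; two or three of the four are present. With its end on the stop its origin is at saw x = 10.
- bar3: White comb busbar with a row of copper teeth on top; body 180 x 20 mm, 18 mm high, teeth a 3 mm thick row on the centre line rising a further 6 mm; about 0.15 kg. Origin: centre of its underside; x along its length, z up; either end may go first. Starts teeth up on the mat, bars about 65 mm apart; two or three of the four are present. With its end on the stop its origin is at saw x = 10.
- bar4: White comb busbar with a row of copper teeth on top; body 180 x 20 mm, 18 mm high, teeth a 3 mm thick row on the centre line rising a further 6 mm; about 0.15 kg. Origin: centre of its underside; x along its length, z up; either end may go first. Starts teeth up on the mat, bars about 65 mm apart; two or three of the four are present. With its end on the stop its origin is at saw x = 10.
- offcut: 60 mm long cut end of the same comb busbar (20 mm wide, 18 mm high plus 6 mm teeth), about 0.05 kg, lying on the vice bed between the jaws. Origin: centre of its underside; x along its length.
- bin: Red open-topped plastic bin for offcuts, fixed to the bench, 115 (x) x 160 (y) mm outside, 70 mm high, walls and floor 4 mm thick. Origin: centre of its underside.
- mat: Dark flat rubber mat on the bench, 300 (x) x 260 (y) x 3 mm thick, on which the bars lie (along its y). Origin: centre of its underside. Does not move.
- screwdriver: Orange-handled screwdriver lying on the bench beyond the saw; leave it. Origin: under its middle.
- ear_defenders: Black ear defenders with yellow discs, 140 mm wide, 75 mm high, lying on the bench beyond the mat; leave them. Origin: under the middle between the cups.
- tape_measure: Yellow tape measure, 70 x 40 x 66 mm, standing on the bench beyond the capstan; leave it. Origin: centre of its underside.
There are look-alikes about, which are no part of the job. Several things have the shape of the bin; the one meant has the colours described above.

How it is judged:
On the way, in this order (a step that is already met when the one before it is completed fails the run):
1. the length stop is swung down (value of joint stop below 0.06 rad), for 0.1 s.
2. every bar lies flat between the jaws, teeth up, its end against the lowered stop (x of bar1 in the frame of saw between 0.0065 and 0.0135 m and y of bar1 in the frame of saw between -0.072 and 0.068 m and z of bar1 in the frame of saw between 0.08 and 0.09 m and angle between the x axis of each of bar1, bar2, bar3, bar4 and the x axis of saw, either way round below 0.05 rad and angle between each of bar1, bar2, bar3, bar4's own z axis and vertical below 0.1 rad and x of bar2 in the frame of saw between 0.0065 and 0.0135 m and y of bar2 in the frame of saw between -0.072 and 0.068 m and z of bar2 in the frame of saw between 0.08 and 0.09 m and x of bar3 in the frame of saw between 0.0065 and 0.0135 m and y of bar3 in the frame of saw between -0.072 and 0.068 m and z of bar3 in the frame of saw between 0.08 and 0.09 m and x of bar4 in the frame of saw between 0.0065 and 0.0135 m and y of bar4 in the frame of saw between -0.072 and 0.068 m and z of bar4 in the frame of saw between 0.08 and 0.09 m and value of joint stop below 0.06 rad), for 0.2 s.
3. the vice is wound tight on the bundle with the stop still down (all of step 2 and (contact force between jaw and bar1 above 12 N or contact force between jaw and bar2 above 12 N or contact force between jaw and bar3 above 12 N or contact force between jaw and bar4 above 12 N) and (contact force between fixed_jaw and bar1 above 12 N or contact force between fixed_jaw and bar2 above 12 N or contact force between fixed_jaw and bar3 above 12 N or contact force between fixed_jaw and bar4 above 12 N)), for 0.3 s.
At the end, for the whole second after the job is handed in: All bars flat between the jaws, teeth up (0.1 rad), along the jaws (0.05 rad), ends within 3.5 mm of the line of the stop's face; both jaws press on the bundle with over 12 N; stop up by over 1 rad; offcut at rest in the red bin (x of bar1 in the frame of saw between 0.0065 and 0.0135 m and y of bar1 in the frame of saw between -0.072 and 0.068 m and z of bar1 in the frame of saw between 0.08 and 0.09 m and angle between the x axis of each of bar1, bar2, bar3, bar4 and the x axis of saw, either way round below 0.05 rad and angle between each of bar1, bar2, bar3, bar4's own z axis and vertical below 0.1 rad and x of bar2 in the frame of saw between 0.0065 and 0.0135 m and y of bar2 in the frame of saw between -0.072 and 0.068 m and z of bar2 in the frame of saw between 0.08 and 0.09 m and x of bar3 in the frame of saw between 0.0065 and 0.0135 m and y of bar3 in the frame of saw between -0.072 and 0.068 m and z of bar3 in the frame of saw between 0.08 and 0.09 m and x of bar4 in the frame of saw between 0.0065 and 0.0135 m and y of bar4 in the frame of saw between -0.072 and 0.068 m and z of bar4 in the frame of saw between 0.08 and 0.09 m and linear speed of each of bar1, bar2, bar3, bar4, offcut below 0.02 m/s and (contact force between jaw and bar1 above 12 N or contact force between jaw and bar2 above 12 N or contact force between jaw and bar3 above 12 N or contact force between jaw and bar4 above 12 N) and (contact force between fixed_jaw and bar1 above 12 N or contact force between fixed_jaw and bar2 above 12 N or contact force between fixed_jaw and bar3 above 12 N or contact force between fixed_jaw and bar4 above 12 N) and x of offcut in the frame of bin between -0.056 and 0.056 m and y of offcut in the frame of bin between -0.078 and 0.078 m and z of offcut in the frame of bin below 0.06 m and value of joint stop above 1 rad and velocity of joint capstan below 0.1 rad/s); the robot touches nothing.
It fails at once if the screwdriver is pushed more than 30 mm (distance of screwdriver from where it was at the start of the episode above 0.03 m).
It fails at once if the ear defenders is pushed more than 30 mm (distance of ear_defenders from where it was at the start of the episode above 0.03 m).
It fails at once if the tape measure is pushed more than 30 mm (distance of tape_measure from where it was at the start of the episode above 0.03 m).
Of bar1, bar2, bar3, bar4 only 2 to 3 are there at a start; the rules pass over those that are not, and their reading is None.
At some moment in a run one of bar1, bar2, bar3, bar4 may be knocked a few centimetres aside while the robot is not near it.
Once in a run the grip may slacken for a moment while it holds something.
It also fails if it takes over 210 s, if anything falls off the work surface, if the arm or the gripper's body presses on something with over 40 N, if the wrist force passes 120 N, or if a joint passes its speed limit or range.

ROBOT

A 7-joint arm with a two-finger parallel gripper is mounted at the origin on the work surface. World frame = base frame: x ahead of the robot, y to its left, z up, the work surface at z = 0. Lengths are in m, angles in rad, forces in N, time in s.
With the tool pointing down it reaches from about 0.35 to 0.9 m from the base axis. Payload 8.1 kg.
Tool frame: the origin (TCP) lies on the centre line of the jaws, within the pads' length; the fingertips stand 19 mm ahead of it and the grasp point (between the pads) is the TCP; z points along the fingers, y is the direction in which the jaws open and shut (so a half turn about z gives the same grasp; the last joint's range is limited). The gripper opens to 92 mm and grips with 3 to 60 N. Pads are 19 mm wide; open, the fingers measure 130 mm over their backs; the gripper's body (75 mm by 190 mm) begins 47 mm behind the grasp point.
Start: joints at [1.224, 0.434, 0.025, 1.573, -0.012, 1.134, -0.075], TCP at [0.151, -0.607, 0.246] pointing down, gripper open.
Joint ranges: [-2.62, 2.62], [-0.44, 2.09], [-1.27, 1.32], [0.08, 2.57], [-1.32, 4.46], [0.12, 2], [-2.74, 2.74]. Speed limits (rad/s): [2.22, 2.22, 3.01, 3.01, 3.14, 3.14, 3.14].

INTERFACE

Orientations are given as a rotation vector (axis times angle).
In Python, from cell import monitor, imaging, workorder, outline_of gives the robot as it stands.
- The arm moves only by the tool move_arm, never from a script. Its argument "series" is a list of rows, each a list of 6 numbers: the shift along the world's x, y, z in cm, then the turn, a rotation vector about the world's x, y, z in degrees. A call has 1 to 8 rows; each row shifts and turns the commanded pose from where the row before left it; what a row does not reach is not made up. A row lasts 1/10 s, in which the tool goes at most 50 mm and 8.59 degrees, less where a joint would pass 70% of its speed; a pose out of reach is approached as far as the arm can. A call with a gripper value outside its range is refused whole. "grip" is the opening, from 0 (shut) to 1 (fully open), set as the call begins (left out, the last holds). The fingers move at their own pace and stop on an object; "force" is the grip in N (left out, the last holds). Time passes only in rows, so rows that do not move let the fingers close. It gives the time, the measured TCP pose, the force and the opening at its end, in the units of the state.
- monitor.observe(): the state, without advancing time (a new reading comes with each control period).
- imaging.get_image(name): name is "scene" or "side" or "wrist"; returns a dict with "color" (400x640x3 uint8, red, green, blue), "fx", "fy", "cx", "cy" (pixels), "rvec" (rotation vector, rad) and "tvec" (3), from world to camera coordinates, as OpenCV has them; the wrist camera has in their place "mount" (4x4, takes a point from camera to tool coordinates, whose origin is the TCP and whose axes are the flange's). Camera axes: x right, y down, z forward; pixel columns grow to the right and rows downward; lengths in m; the calibration is good to about 2 mm. A picture is of the moment at which its call begins: read the wrist's pose just before it. There is no depth.
- workorder.sign_off(): hands the job in, once; it reports no verdict.
Trained networks look in the newest picture that a camera, given by its name, has taken for a name from the list of things; names that differ only in an ending like _2 or _b are one class to them, and where a whole thing is asked for, a point or a joint stands for the part that bears it (a point fixed in the world has none). Each returns a list of dicts, best first, with "p" (0 to 1); they miss things now and then, are a little off and sometimes report something else, mostly with a low value. They report only what shows in the picture. A call takes as long as a camera call. They do not tell look-alikes from the thing itself.
- outline_of(camera, thing): "mask" (400x640 bool, what is visible of it) and "rect" ([left, top, width, height] in pixels, round what is visible of it).
The state is a dict: "clock": time; "joints": joint angles; "dq": joint speeds; "joint_efforts": joint torques, N m; "position": TCP position; "ee_rot": TCP orientation; "force": force on the tool from outside, world axes, zero at the start; "ft_torque": the same for the moment, N m; "width": opening from 0.0 (shut) to 1.0 (fully open).
Only numpy, scipy, OpenCV 4.12 (cv2) and the standard library are available. Lean on these libraries where they do the work, as an engineer would, in place of code of your own. Each camera call takes 0.05 s, during which the arm holds its last target. There are 200 camera calls.

## Working session

There is one attempt and no reset: what is moved stays moved. The work goes in short steps, Python scripts to look and compute and a tool call to move; the robot and the scene stay as the last step left them, time stands still between calls to the robot, and variables do not carry over. Pictures are saved under pics/ and viewed, about 12 in all and at most 16, crops included, and the job is handed in when it is done.

Besides the shell and the picture viewer there is one more tool, called after "Emit:" as name([rows], argument=value, ...), one row to a line, values as JSON. move_arm: Moves the arm, as the interface text tells. Its arguments: {"type":"object","properties":{"series":{"type":"array"},"grip":{"type":"number"},"force":{"type":"number"}},"required":["series"]}

```bash
ls; mkdir -p pics
cat > h.py <<'E'
import numpy as np, cv2
from cell import monitor, imaging, workorder, outline_of
from scipy.spatial.transform import Rotation as R
def cam(name):
    s=monitor.observe(); im=imaging.get_image(name)
    K=np.array([[im['fx'],0,im['cx']],[0,im['fy'],im['cy']],[0,0,1]])
    if 'mount' in im:
        T=np.eye(4);T[:3,:3]=R.from_rotvec(s['ee_rot']).as_matrix();T[:3,3]=s['position']
        W=np.linalg.inv(T@np.array(im['mount']))
    else:
        W=np.eye(4);W[:3,:3]=R.from_rotvec(im['rvec']).as_matrix();W[:3,3]=im['tvec']
    return im['color'],K,W
def save(c,n): cv2.imwrite('pics/'+n,cv2.cvtColor(c,cv2.COLOR_RGB2BGR))
def toplane(uv,K,W,z):
    uv=np.atleast_2d(np.asarray(uv,float)); d=np.c_[uv,np.ones(len(uv))]@np.linalg.inv(K).T@W[:3,:3]
    o=-W[:3,:3].T@W[:3,3]; return o+d*((z-o[2])/d[:,2])[:,None]
def proj(P,K,W):
    p=np.atleast_2d(P)@W[:3,:3].T+W[:3,3]; q=p@K.T; return q[:,:2]/q[:,2:]
E
python3 - <<'E'
from h import *
print(monitor.observe())
for n in('scene','side','wrist'):
    c,K,W=cam(n); save(c,n+'0.png'); print(n,K[0,0],-W[:3,:3].T@W[:3,3],W[2,:3])
    for t in('saw','bar1','offcut','bin','mat','fixed_jaw','jaw','capstan','stop_knob','stop','screwdriver','ear_defenders','tape_measure'):
        print(t,[(round(o['p'],2),o['rect']) for o in outline_of(n,t)][:5])
E
```

```text
pics
{'clock': 0.0, 'joints': array([ 1.22441004,  0.4352245 ,  0.02495305,  1.57409571, -0.01160088,
        1.13400499, -0.07509377]), 'dq': array([ 0.00015517, -0.00075196,  0.00064904,  0.00109845,  0.00046482,
       -0.00021393,  0.00092679]), 'joint_efforts': array([-1.47154276e-05, -6.67849374e+01,  9.84880552e-01, -3.14457929e+01,
       -6.06248248e-02,  4.28688107e-02,  1.20095265e-04]), 'position': array([ 0.1507026 , -0.60605876,  0.24494432]), 'ee_rot': array([-3.11674919e+00, -3.81730622e-01,  5.12071223e-04]), 'force': array([ 0.15600034,  0.31574784, -0.87613194]), 'ft_torque': array([-0.03166282, -0.04944033,  0.03585731]), 'width': 0.9993344551380001}
scene 404.77195624031003 [1.60216705 0.63299623 0.81986128] [-0.77356428 -0.38505083 -0.50332311]
saw [(0.63, [248.7, 48.0, 196.9, 234.4]), (0.57, [321.3, 194.2, 25.4, 27.0])]
bar1 [(0.78, [204.1, 192.3, 35.1, 18.8]), (0.7, [222.3, 181.1, 35.7, 18.4])]
offcut [(0.74, [229.4, 225.7, 14.2, 26.9]), (0.56, [309.9, 200.0, 13.0, 9.8]), (0.22, [249.3, 47.3, 195.9, 232.7])]
bin [(0.88, [447.1, 224.9, 55.3, 44.4]), (0.8, [431.
[... 1096 characters left out ...]
4, [296.8, 254.0, 69.9, 77.4])]
jaw [(0.93, [305.2, 157.2, 40.3, 26.9])]
capstan [(0.87, [322.0, 128.4, 49.1, 45.0]), (0.67, [240.7, 183.6, 22.4, 17.6]), (0.41, [387.6, 139.6, 32.6, 30.7])]
stop_knob []
stop [(0.94, [249.7, 125.3, 15.3, 72.6])]
screwdriver [(0.39, [227.6, 180.4, 38.7, 28.4]), (0.37, [311.3, 186.2, 15.4, 16.7])]
ear_defenders [(0.81, [283.4, 115.7, 57.0, 33.5])]
tape_measure [(0.95, [274.7, 146.0, 24.0, 24.7])]
wrist 298.3821626684536 [ 0.22899918 -0.58669309  0.38482156] [-0.28948454 -0.07239752 -0.95444083]
saw []
bar1 []
offcut []
bin []
mat [(0.48, [192.0, 0.0, 20.4, 9.7])]
fixed_jaw []
jaw []
capstan []
stop_knob []
stop []
screwdriver []
ear_defenders []
tape_measure []
```

View pics/side0.png

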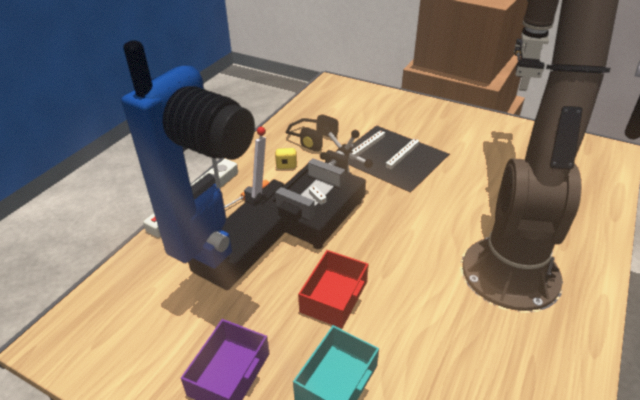

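View pics/scene0.png

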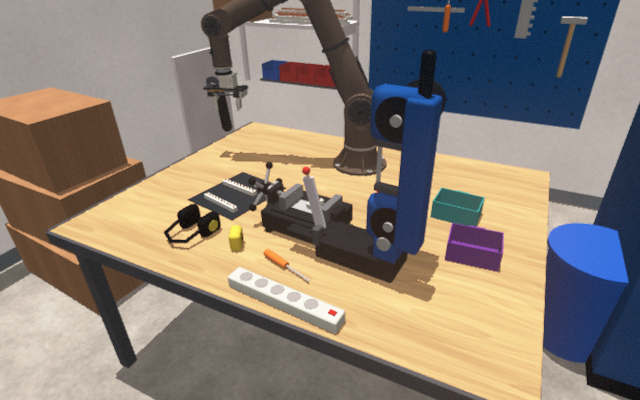

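Side view: two bars on the mat (403,154) and (369,142), offcut in vice (318,195), red bin (335,288), stop up with its knob at (261,131). Scene view agrees.

Run:
```python
from h import *
c,K,W=cam('side')
f=lambda uv,z:print(uv,z,toplane(uv,K,W,z)[0].round(3))
f((403,154),.021);f((369,142),.021);f((318,195),.103);f((335,262),.07);f((335,300),.0)
f((260,131),.299);f((286,158),.04);f((312,133),.04);f((400,157),0.003)
for t in('bar1','offcut','jaw','fixed_jaw'):
    for o in outline_of('side',t)[:2]:
        v,u=np.nonzero(o['mask']); r=cv2.minAreaRect(np.c_[u,v].astype(np.float32))
        print(t,o['p'],(u.mean(),v.mean()),cv2.boxPoints(r).round().tolist())
save(cv2.resize(c[110:270,220:460],None,fx=3.3,fy=3.3,interpolation=cv2.INTER_CUBIC),'sidecrop.png')
```

```text
(403, 154) 0.021 [ 0.435 -0.346  0.021]
(369, 142) 0.021 [ 0.565 -0.36   0.021]
(318, 195) 0.103 [0.537 0.061 0.103]
(335, 262) 0.07 [0.394 0.237 0.07 ]
(335, 300) 0.0 [0.365 0.294 0.   ]
(260, 131) 0.299 [0.677 0.11  0.299]
(286, 158) 0.04 [ 0.756 -0.124  0.04 ]
(312, 133) 0.04 [ 0.752 -0.294  0.04 ]
(400, 157) 0.003 [ 0.445 -0.35   0.003]
bar1 0.66 (np.float64(401.5241379310345), np.float64(153.9241379310345)) [[384.0, 164.0], [414.0, 137.0], [420.0, 143.0], [390.0, 170.0]]
bar1 0.56 (np.float64(368.85223367697597), np.float64(142.6254295532646)) [[351.0, 150.0], [381.0, 129.0], [386.0, 136.0], [356.0, 157.0]]
offcut 0.49 (np.float64(317.02366863905326), np.float64(194.5621301775148)) [[307.0, 191.0], [314.0, 184.0], [328.0, 198.0], [321.0, 205.0]]
jaw 0.65 (np.float64(347.12224448897797), np.float64(146.2625250501002)) [[319.0, 160.0], [323.0, 125.0], [376.0, 133.0], [372.0, 167.0]]
jaw 0.56 (np.float64(327.0166240409207), np.float64(172.01790281329923)) [[303.0, 173.0], [313.0, 151.0], [351.0, 167.0], [342.0, 189.0]]
fixed_jaw 0.82 (np.float64(294.11382978723407), np.float64(204.6404255319149)) [[269.0, 211.0], [278.0, 186.0], [318.0, 201.0], [309.0, 226.0]]
fixed_jaw 0.22 (np.float64(313.8113804004215), np.float64(131.10853530031613)) [[284.0, 131.0], [309.0, 98.0], [344.0, 125.0], [319.0, 158.0]]
```

View pics/sidecrop.png

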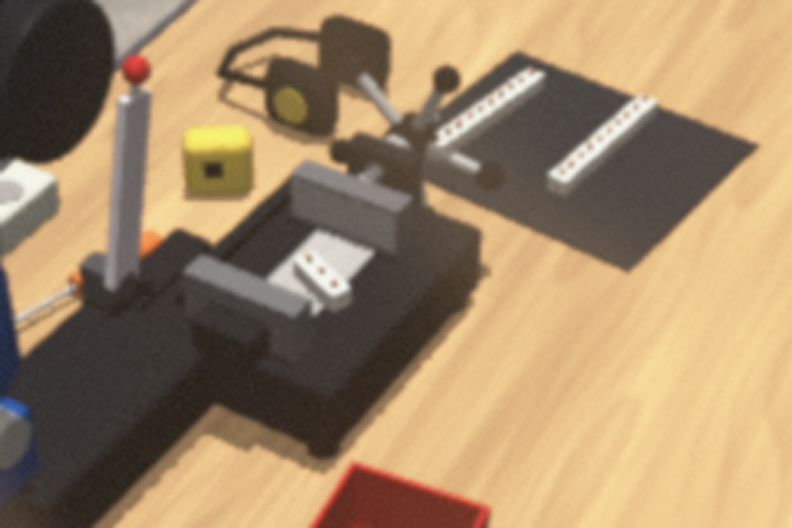

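Emit:
move_arm([
  [1.8, 2, 4, 0, 0, -7],
  [1.8, 2, 4, 0, 0, -7],
  [1.8, 2, 4, 0, 0, 0],
  [1.8, 2, 4, 0, 0, 0],
  [1.8, 2, 4, 0, 0, 0],
  [3.1, 3.5, 0, 0, 0, 0],
  [3.1, 3.5, 0, 0, 0, 0],
  [3.1, 3.5, 0, 0, 0, 0],
], grip=1)

```text
clock: 3.15
position: [0.3347, -0.4001, 0.4462]
ee_rot: [3.141, -0.002, 0.001]
force: [0.9, 0.1, -0.3]
width: 1.001
```

Emit:
move_arm([
  [3.1, 3.5, 0, 0, 0, 0],
  [3.1, 3.5, 0, 0, 0, 0],
  [3.1, 3.5, 0, 0, 0, 0],
  [3.1, 3.5, 0, 0, 0, 0],
  [3.1, 3.5, 0, 0, 0, 0],
  [3.1, 3.5, 0, 0, 0, 0],
  [0, 0, 0, 0, 0, 0],
  [0, 0, 0, 0, 0, 0],
])

```text
clock: 3.95
position: [0.5203, -0.1906, 0.4454]
ee_rot: [-3.141, -0.003, 0.001]
force: [-0.1, -0.0, 0.3]
width: 1.0
```

Run:
```python
from h import *
c,K,W=cam('wrist'); save(c,'w1.png'); np.savez('w1.npz',K=K,W=W); s=monitor.observe()
print(s['clock'],s['position'],s['ee_rot'],s['joints'])
for t in('bar1','offcut','bin','mat','fixed_jaw','jaw','capstan','stop_knob','stop'):
    for o in outline_of('wrist',t)[:3]:
        v,u=np.nonzero(o['mask']); r=cv2.minAreaRect(np.c_[u,v].astype(np.float32))
        print(t,round(o['p'],2),o['rect'],cv2.boxPoints(r).round(1).tolist())
```

```text
4.0 [ 0.51957825 -0.19205432  0.44561255] [ 3.14103573e+00 -1.13957541e-03 -8.74656628e-04] [ 0.43156161  0.23928167 -0.23100876  1.37485311  0.05498729  1.5340705
 -1.36665414]
bar1 0.87 [358.4, 109.7, 95.0, 32.1] [[355.3999938964844, 118.4000015258789], [358.5, 106.0999984741211], [452.79998779296875, 129.6999969482422], [449.79998779296875, 141.89999389648438]]
bar1 0.39 [315.0, 83.7, 167.1, 166.1] [[314.6000061035156, 233.1999969482422], [343.8999938964844, 82.0999984741211], [480.29998779296875, 108.5], [451.0, 259.6000061035156]]
offcut 0.88 [147.0, 124.7, 34.3, 39.6] [[150.3000030517578, 158.10000610351562], [164.60000610351562, 122.4000015258789], [180.8000030517578, 128.89999389648438], [166.60000610351562, 164.60000610351562]]
bin 0.72 [0.0, 243.8, 29.9, 33.9] [[-0.0, 245.0], [28.0, 245.0], [28.0, 277.0], [0.0, 277.0]]
bin 0.66 [11.0, 194.8, 124.0, 68.3] [[9.0, 199.6999969482422], [126.30000305175781, 188.89999389648438], [132.0, 250.8000030517578], [14.699999809265137, 261.6000061035156]]
mat 0.96 [317.1, 81.7, 164.5, 165.8] [[314.3999938964844, 232.5], [344.20001220703125
[... 624 characters left out ...]
1], [451.6000061035156, 258.29998779296875]]
jaw 0.93 [198.5, 96.1, 114.3, 80.3] [[197.8000030517578, 96.0999984741211], [309.6000061035156, 92.5], [312.1000061035156, 169.0], [200.3000030517578, 172.60000610351562]]
capstan 0.72 [268.0, 78.8, 32.8, 113.8] [[267.3999938964844, 194.10000610351562], [274.6000061035156, 78.0], [303.5, 79.80000305175781], [296.29998779296875, 195.89999389648438]]
stop_knob 0.68 [0.0, 9.6, 95.2, 44.9] [[-4.900000095367432, 26.5], [0.800000011920929, 8.5], [97.5, 38.900001525878906], [91.80000305175781, 56.900001525878906]]
stop 0.87 [0.0, 10.7, 93.2, 41.6] [[-5.0, 26.0], [0.8999999761581421, 8.300000190734863], [96.9000015258789, 40.29999923706055], [91.0, 58.0]]
```

View pics/w1.png

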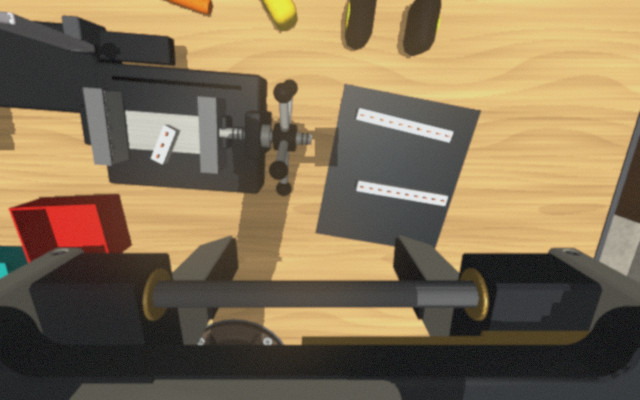

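Wrist view: offcut (164,145) askew in the vice, capstan (283,137), bars (405,125) and (402,193), red bin (70,225); no third bar.

Run:
```python
from h import *
c=cv2.imread('pics/w1.png'); cv2.imwrite('pics/w1c.png',cv2.resize(c[65:205,70:320],None,fx=3.2,fy=3.2,interpolation=cv2.INTER_CUBIC))
d=np.load('w1.npz');K,W=d['K'],d['W']
def f(n,uv,z): print(n,toplane(uv,K,W,z).round(4).tolist())
f('bedR',[(266,76),(262,191)],.085); f('bar a',[(358.5,112),(451,136)],.024); f('bar b',[(357,186),(447,201)],.024)
f('offcut',[(171,126),(158,162)],.108); f('mat',[(346,85),(480,110),(451,258),(316,233)],.003)
f('bin rim',[(10,209),(117,195)],.07); f('bin in bottom',[(32,258),(25,245)],.07)
```

```text
bedR [[0.6475, -0.1139, 0.085], [0.4625, -0.0982, 0.085]]
bar a [[0.5934, -0.2683, 0.024], [0.5514, -0.4407, 0.024]]
bar b [[0.456, -0.2716, 0.024], [0.4259, -0.4501, 0.024]]
offcut [[0.5732, 0.0333, 0.108], [0.5169, 0.0622, 0.108]]
mat [[0.6402, -0.2463, 0.003], [0.5972, -0.4976, 0.003], [0.2896, -0.486, 0.003], [0.348, -0.1925, 0.003]]
bin rim [[0.4234, 0.3653, 0.07], [0.4504, 0.1652, 0.07]]
bin in bottom [[0.324, 0.3532, 0.07], [0.3514, 0.3588, 0.07]]
```

View pics/w1c.png

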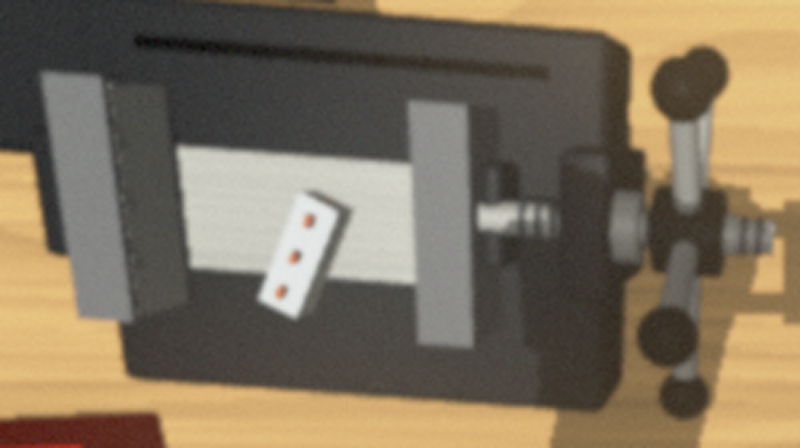

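Run:
```python
from h import *
from scipy.optimize import least_squares
d=np.load('w1.npz');K,W=d['K'],d['W']
px=np.array([(41,72),(103,77),(132,320),(80,317),(165,85),(188,303),(408,100),(468,103),(474,347),(417,343),(600,408),(125,377),(688,230)])/3.2+[70,65]
def P(p):
    Y=p[3]
    L=np.array([(50,91,135),(50,65,135),(-60,65,135),(-60,91,135),(50,65,85),(-60,65,85),(50,Y,135),(50,Y-26,135),(-60,Y-26,135),(-60,Y,135),(-105,-150,85),(-105,110,85),(0,-195,136)])/1000
    c,s=np.cos(p[2]),np.sin(p[2]); return L@np.array([[c,s,0],[-s,c,0],[0,0,1]])+[p[0],p[1],0]
r=least_squares(lambda p:(proj(P(p),K,W)-px).ravel(),[.54,.04,-.09,-70],loss='soft_l1',x_scale=[.01,.01,.01,1])
print(r.x,np.degrees(r.x[2])); print((proj(P(r.x),K,W)-px).round(1).tolist())
p=r.x; np.save('saw.npy',p); c,s=np.cos(p[2]),np.sin(p[2])
for n,q in dict(knobup=(105,105,299),knobdown=(105,-85,109),pivot=(105,105,109),hub=(0,-195,115),bed=(0,-5,85),bar=(10,0,85)).items():
    print(n,(p[0]+(c*q[0]-s*q[1])/1e3).round(4),(p[1]+(s*q[0]+c*q[1])/1e3).round(4),q[2])
# ball angles: balls in plane at saw (85 sin, -195,115+85cos)
for a in range(0,72,6):
    print(a,end=' ')
    for k in range(5):
        t=np.radians(a+72*k); q=np.array([.085*np.sin(t),-.195,.115+.085*np.cos(t)])
        w=[p[0]+c*q[0]-s*q[1],p[1]+s*q[0]+c*q[1],q[2]]; print(((proj(w,K,W)[0]-[70,65])*3.2).round().astype(int).tolist(),end=' ')
    print()
```

```text
[ 5.71528637e-01  5.02529916e-02 -6.83336542e-02 -7.00234540e+01] -3.9152299816775127
[[-0.2, -0.3], [-0.8, -0.5], [0.4, 0.5], [-0.6, 0.3], [1.5, -1.0], [2.3, 0.3], [0.0, -0.5], [-0.3, -0.1], [-0.1, -0.6], [0.6, -0.5], [1.2, 1.8], [-1.4, 1.3], [-1.0, 0.9]]
knobup 0.6835 0.1478 299
knobdown 0.6705 -0.0417 109
pivot 0.6835 0.1478 109
hub 0.5582 -0.1443 115
bed 0.5712 0.0453 85
bar 0.5815 0.0496 85
0 [669, 249] [691, 44] [705, 122] [697, 307] [677, 404] 
6 [670, 226] [693, 40] [705, 137] [696, 321] [676, 403] 
12 [671, 203] [695, 38] [705, 152] [694, 334] [674, 399] 
18 [672, 180] [697, 39] [705, 167] [693, 347] [673, 393] 
24 [674, 158] [698, 42] [705, 183] [691, 358] [671, 385] 
30 [676, 137] [700, 47] [704, 199] [689, 369] [670, 374] 
36 [678, 117] [701, 54] [703, 215] [688, 378] [669, 362] 
42 [680, 99] [702, 62] [703, 231] [686, 386] [668, 347] 
48 [682, 84] [703, 72] [702, 247] [684, 393] [668, 331] 
54 [684, 70] [704, 83] [701, 262] [682, 398] [668, 312] 
60 [687, 59] [704, 95] [700, 278] [681, 402] [668, 292] 
66 [689, 50] [705, 108] [698, 293] [679, 404] [668, 271]
```

Emit:
move_arm([
  [0.5, 4.8, 0, 0, 0, -6.75],
  [0.5, 4.8, 0, 0, 0, -6.75],
  [0.5, 4.8, 0, 0, 0, -6.75],
  [0.5, 4.8, -4, 0, 0, -6.75],
  [0.5, 4.8, -4, 0, 0, 0],
  [0, 0, -4.8, 0, 0, 0],
  [0, 0, -4.8, 0, 0, 0],
  [0, 0, 0, 0, 0, 0],
], grip=0.55)

```text
clock: 5.25
position: [0.5391, 0.0284, 0.2802]
ee_rot: [3.051, -0.733, -0.016]
force: [0.5, -0.6, 0.2]
width: 0.552
```

Run:
```python
from h import *
s=monitor.observe(); c,K,W=cam('wrist'); save(c,'w2.png'); print(s['position'],s['ee_rot'],s['width'])
for o in outline_of('wrist','offcut')[:2]:
    v,u=np.nonzero(o['mask']); b=cv2.boxPoints(cv2.minAreaRect(np.c_[u,v].astype(np.float32))); q=toplane(b,K,W,.103)
    print(o['p'],q.round(4).tolist(),q.mean(0).round(4))
c,K,W=cam('side')
# knob: ray vs stop plane
p=np.load('saw.npy'); cs,sn=np.cos(p[2]),np.sin(p[2])
for cc in('side','scene'):
    c,K,W=cam(cc); hsv=cv2.cvtColor(c,cv2.COLOR_RGB2HSV); m=((hsv[...,0]<6)|(hsv[...,0]>174))&(hsv[...,1]>150)&(hsv[...,2]>70)
    y,x=(131,260) if cc=='side' else (172,306)
    m2=np.zeros_like(m);m2[y-12:y+13,x-12:x+13]=m[y-12:y+13,x-12:x+13]; v,u=np.nonzero(m2); uv=(u.mean(),v.mean())
    best=min(np.arange(.8,1.75,.005),key=lambda t:np.hypot(*(proj([p[0]+cs*.105-sn*(.105-.19*np.cos(t)),p[1]+sn*.105+cs*(.105-.19*np.cos(t)),.109+.19*np.sin(t)],K,W)[0]-uv)))
    t=best;print(cc,uv,t,proj([p[0]+cs*.105-sn*(.105-.19*np.cos(t)),p[1]+sn*.105+cs*(.105-.19*np.cos(t)),.109+.19*np.sin(t)],K,W))
```

```text
[0.53907216 0.02835073 0.28022125] [ 3.05080125 -0.73259471 -0.01639463] 0.551866585297873
0.85 [[0.5781, 0.0455, 0.103], [0.5689, 0.0276, 0.103], [0.5127, 0.0572, 0.103], [0.5225, 0.0762, 0.103]] [0.5455 0.0516 0.103 ]
side (np.float64(260.6744186046512), np.float64(130.09302325581396)) 1.3250000000000006 [[260.92308052 131.03689854]]
scene (np.float64(305.7894736842105), np.float64(169.8421052631579)) 1.3300000000000005 [[305.82033998 170.26422723]]
```

Emit:
move_arm([
  [0.6, 2.2, -2, 0, 0, -2],
  [0, 0, -4, 0, 0, 0],
  [0, 0, -4, 0, 0, 0],
  [0, 0, -3, 0, 0, 0],
  [0, 0, -2, 0, 0, 0],
  [0, 0, 0, 0, 0, 0],
])

```text
clock: 6.1
position: [0.5487, 0.0507, 0.1353]
ee_rot: [3.04, -0.788, -0.002]
force: [0.2, 0.9, -0.2]
width: 0.55
```

Run:
```python
from h import *
s=monitor.observe(); c,K,W=cam('wrist'); save(c,'w3.png'); print(s['position'],s['ee_rot'],s['force'])
```

```text
[0.5487075  0.05067594 0.13525875] [ 3.04033782e+00 -7.88225078e-01 -2.24327784e-03] [ 0.17025533  0.87091892 -0.23117782]
```

View pics/w3.png

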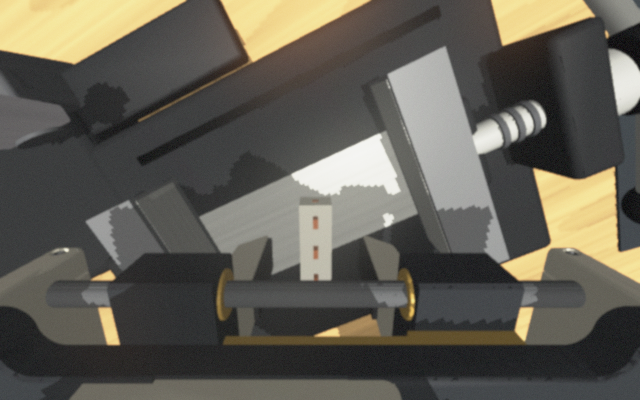

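Offcut sits midway between the fingers (316,240). Descend and grip.

Emit:
move_arm([
  [0, 0, -1.5, 0, 0, 0],
  [0, 0, -1.2, 0, 0, 0],
  [0, 0, 0, 0, 0, 0],
])

```text
clock: 6.45
position: [0.549, 0.0509, 0.1091]
ee_rot: [3.041, -0.788, 0.0]
force: [0.2, -0.3, -0.4]
width: 0.548
```

Emit:
move_arm([
  [0, 0, 0, 0, 0, 0],
  [0, 0, 0, 0, 0, 0],
  [0, 0, 0, 0, 0, 0],
  [0, 0, 0, 0, 0, 0],
  [0, 0, 1, 0, 0, 0],
  [0, 0, 3, 0, 0, 0],
  [0, 0, 4, 0, 0, 0],
  [0, 0, 4, 0, 0, 0],
], grip=0, force=30)

```text
clock: 7.25
position: [0.5483, 0.0511, 0.2308]
ee_rot: [3.041, -0.787, -0.001]
force: [1.3, -0.5, -0.8]
width: 0.218
```

Run:
```python
from h import *
c,K,W=cam('side'); hsv=cv2.cvtColor(c,cv2.COLOR_RGB2HSV)
m=(((hsv[...,0]<7)|(hsv[...,0]>172))&(hsv[...,1]>150)&(hsv[...,2]>50)).astype(np.uint8); m[:235]=0
n,l,st,ce=cv2.connectedComponentsWithStats(m); i=1+st[1:,4].argmax(); print(st[i],ce[i])
h=cv2.approxPolyDP(cv2.convexHull(np.argwhere(l==i)[:,::-1].astype(np.int32)),3,True)[:,0]; print(h.tolist()); 
print('rim',toplane(h,K,W,.07).round(3).tolist()); print('floor',toplane(h,K,W,0).round(3).tolist())
```

```text
[ 299  250   69   77 3426] [332.74168126 287.89375365]
[[367, 264], [364, 284], [341, 326], [300, 311], [299, 293], [327, 250]]
rim [[0.32, 0.207, 0.07], [0.3, 0.269, 0.07], [0.295, 0.403, 0.07], [0.396, 0.409, 0.07], [0.424, 0.365, 0.07], [0.431, 0.21, 0.07]]
floor [[0.344, 0.146, 0.0], [0.322, 0.213, 0.0], [0.317, 0.356, 0.0], [0.425, 0.364, 0.0], [0.455, 0.316, 0.0], [0.462, 0.149, 0.0]]
```

Emit:
move_arm([
  [-2.2, 3, 0.5, 0, 0, 0],
  [-2.8, 3.8, 0, 0, 0, 0],
  [-2.8, 3.8, 0, 0, 0, 0],
  [-2.8, 3.8, 0, 0, 0, 0],
  [-2.8, 3.8, 0, 0, 0, 0],
  [-2.8, 3.8, 0, 0, 0, 0],
  [-1.4, 1.6, -3, 0, 0, 0],
  [0, 0, -3, 0, 0, 0],
])

```text
clock: 8.1
position: [0.4024, 0.2507, 0.1771]
ee_rot: [3.043, -0.772, 0.0]
force: [0.1, 0.9, -1.2]
width: 0.213
```

Emit:
move_arm([
  [-1.5, 1.8, 0, 0, 0, 0],
  [-1.5, 1.7, 0, 0, 0, 0],
  [0, 0, -2.5, 0, 0, 0],
  [0, 0, -2.5, 0, 0, 0],
  [0, 0, -2.5, 0, 0, 0],
  [0, 0, 0, 0, 0, 0],
])

```text
clock: 8.7
position: [0.3728, 0.2798, 0.0993]
ee_rot: [3.033, -0.782, -0.007]
force: [-0.4, -1.2, 0.7]
width: 0.213
```

Emit:
move_arm([
  [0, 0, 0, 0, 0, 0],
  [0, 0, 0, 0, 0, 0],
  [0, 0, 0, 0, 0, 0],
  [0, 0, 4, 0, 0, 0],
  [0, 0, 4, 0, 0, 0],
  [0, 0, 4, 0, 0, 0],
  [0, 0, 0, 0, 0, 0],
], grip=0.5)

```text
clock: 9.4
position: [0.3769, 0.2824, 0.2267]
ee_rot: [-3.039, 0.785, -0.004]
force: [1.3, 0.9, -0.8]
width: 0.503
```

Run:
```python
from h import *
s=monitor.observe(); c,K,W=cam('wrist'); save(c,'w4.png'); print(s['position'],s['ee_rot'],s['force'])
for t in('offcut','bin'):
  for o in outline_of('wrist',t)[:2]:print(t,o['p'],o['rect'])
```

```text
[0.37694573 0.28236683 0.22666784] [-3.03897787  0.78544922 -0.00380744] [ 1.25294251  0.92539826 -0.8429131 ]
offcut 0.91 [305.5, 157.5, 19.4, 52.9]
bin 0.8 [0.0, 150.9, 152.7, 127.7]
bin 0.74 [219.7, 106.5, 190.9, 168.9]
```

View pics/w4.png

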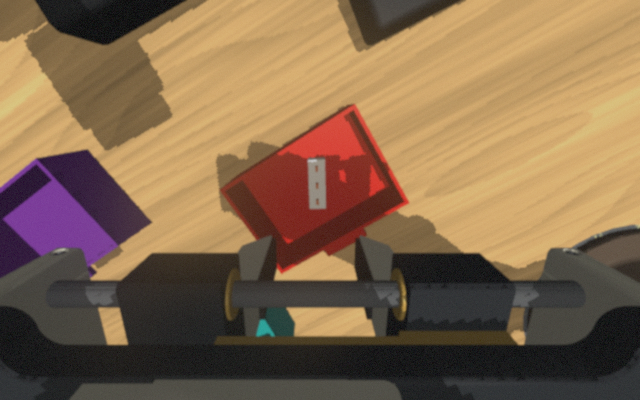

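Offcut lies in the red bin (316,183). Now the stop, with the gripper turned to be narrow across the vice.

Emit:
move_arm([
  [0.9, -2.5, 2.3, 0, 0, 8.2],
  [0.9, -2.5, 2.3, 0, 0, 8.2],
  [0.9, -2.5, 2.3, 0, 0, 8.2],
  [0.9, -2.5, 2.3, 0, 0, 8.2],
  [0.9, -2.5, 2.3, 0, 0, 8.2],
  [0.9, -2.5, 2.3, 0, 0, 8.2],
  [0.9, -2.5, 2.3, 0, 0, 8.2],
  [0.9, -2.5, 2.3, 0, 0, 8.2],
], grip=0)

```text
clock: 10.35
position: [0.4462, 0.0793, 0.4049]
ee_rot: [2.974, 0.994, -0.0]
force: [0.3, 0.2, 0.5]
width: 0.004
```

Emit:
move_arm([
  [3, 0, 0, 0, 0, 8.2],
  [3, 0, 0, 0, 0, 8.2],
  [3, 0, 0, 0, 0, 8.2],
  [3, 0, 0, 0, 0, 8.2],
  [3, 0, 0, 0, 0, 8.2],
  [3, 0, 0, 0, 0, 8.2],
  [3, 0, 0, 0, 0, 0],
  [0, 0, 0, 0, 0, 0],
])

```text
clock: 11.15
position: [0.6585, 0.0802, 0.4012]
ee_rot: [2.299, 2.136, -0.0]
force: [-0.4, 0.1, 0.0]
width: 0.006
```

```bash
cat >> h.py <<'E'
def st(label=''):
    s=monitor.observe(); p=np.load('saw.npy'); c,n=np.cos(p[2]),np.sin(p[2]); d=s['position']-[p[0],p[1],0]
    M=R.from_rotvec(s['ee_rot']).as_matrix()
    print(label,'t',round(s['clock'],2),'pos',s['position'].round(4),'saw',np.round([c*d[0]+n*d[1],-n*d[0]+c*d[1],d[2]],4),'yaw',np.degrees(np.arctan2(M[1,0],M[0,0])).round(1),'tilt',M[:2,2].round(3),'F',s['force'].round(1),'w',round(s['width']*92,1)); return s
E
python3 -c "from h import *; print(st()['joints'])"
```

```text
t 11.15 pos [0.6585 0.0802 0.4012] saw [0.0848 0.0358 0.4012] yaw 85.8 tilt [ 0.002 -0.003] F [-0.4  0.1  0. ] w 0.6
[-0.48650822  0.44763934  0.47540135  1.22793138 -0.19705219  1.50940107
 -0.11356009]
```

Emit:
move_arm([
  [0.7, 2.6, 0, 0, 0, 0],
  [0.7, 2.6, 0, 0, 0, 0],
  [0.7, 2.6, 0, 0, 0, 0],
  [0.7, 2.5, 0, 0, 0, 0],
  [0, 0, -4, 0, 0, 0],
  [0, 0, -4, 0, 0, 0],
  [0, 0, -3.5, 0, 0, 0],
  [0, 0, -0.5, 0, 0, 0],
])

```text
clock: 11.95
position: [0.6813, 0.1833, 0.2793]
ee_rot: [2.301, 2.139, -0.007]
force: [-1.9, -0.2, 0.6]
width: 0.003
```

```bash
python3 -c "from h import *; st()"
```

```text
t 11.95 pos [0.6813 0.1833 0.2793] saw [0.1004 0.1402 0.2793] yaw 85.8 tilt [-0.003 -0.003] F [-1.9 -0.2  0.6] w 0.3
```

Emit:
move_arm([
  [0.2, -2.2, 0, 0, 0, 0],
  [0, -2.0, 0, 0, 0, 0],
  [-0.1, -1.7, -0.5, 0, 0, 0],
  [-0.1, -1.7, -0.5, 0, 0, 0],
  [-0.1, -1.4, -0.6, 0, 0, 0],
  [-0.1, -1.4, -0.7, 0, 0, 0],
  [-0.1, -1.2, -0.9, 0, 0, 0],
  [-0.1, -1.2, -0.9, 0, 0, 0],
])

```text
clock: 12.75
position: [0.6803, 0.0548, 0.2432]
ee_rot: [2.297, 2.136, 0.006]
force: [0.7, 0.9, 1.2]
width: 0.004
```

```bash
python3 -c "from h import *; st()"
```

```text
t 12.75 pos [0.6803 0.0548 0.2432] saw [0.1082 0.0119 0.2432] yaw 85.9 tilt [ 0.006 -0.001] F [0.7 0.9 1.2] w 0.3
```

Now at about (0.012, 0.243); continue the arc.

Emit:
move_arm([
  [-0.1, -1.0, -1.4, 0, 0, 0],
  [-0.1, -1.0, -1.4, 0, 0, 0],
  [0, -0.75, -1.3, 0, 0, 0],
  [0, -0.75, -1.3, 0, 0, 0],
  [0, -0.5, -1.4, 0, 0, 0],
  [0, -0.5, -1.4, 0, 0, 0],
  [0, -0.2, -1.5, 0, 0, 0],
  [0, 0, -0.6, 0, 0, 0],
])

```text
clock: 13.55
position: [0.6792, 0.0079, 0.1445]
ee_rot: [2.297, 2.135, 0.01]
force: [-25.9, 0.8, 70.8]
width: 0.004
```

```bash
python3 -c "from h import *; st()"
```

```text
t 13.55 pos [0.6792 0.0079 0.1445] saw [ 0.1103 -0.0349  0.1445] yaw 85.8 tilt [0.009 0.   ] F [-25.9   0.8  70.8] w 0.4
```

Emit:
move_arm([
  [0, 0, 1, 0, 0, 0],
  [0, 0, 4, 0, 0, 0],
  [0, 0, 4.5, 0, 0, 0],
  [-1, -3, 4.5, 0, 0, 0],
  [-1, -3, 3.5, 0, 0, 0],
  [-1, -4, 3, 0, 0, 0],
  [-1, -4.5, 0, 0, 0, 0],
  [-1, -4.5, 0, 0, 0, 0],
], grip=0.55)

```text
clock: 14.35
position: [0.6298, -0.179, 0.342]
ee_rot: [2.294, 2.137, 0.009]
force: [0.5, -0.1, -0.3]
width: 0.55
```

Emit:
move_arm([
  [-1.1, -4, 0, 0, 0, 0],
  [-1.1, -4, 0, 0, 0, 0],
  [-1.1, -4, 0, 0, 0, -3],
  [-1.1, -4, 0, 0, 0, -5],
  [-1, -2, -3, 0, 0, 0],
  [0, 0, -3, 0, 0, 0],
  [0, 0, 0, 0, 0, 0],
])

```text
clock: 15.05
position: [0.5737, -0.357, 0.2765]
ee_rot: [-2.444, -1.971, -0.002]
force: [0.6, 1.3, -0.7]
width: 0.551
```

```bash
cat >> h.py <<'E'
def bars(camn,z,thing='bar1',n=3,pmin=.35):
    c,K,W=cam(camn); out=[]
    for o in outline_of(camn,thing)[:n]:
        if o['p']<pmin: continue
        v,u=np.nonzero(o['mask']); r=cv2.minAreaRect(np.c_[u,v].astype(np.float32)); b=cv2.boxPoints(r)
        e=[np.linalg.norm(b[1]-b[0]),np.linalg.norm(b[2]-b[1])]
        ends=[(b[1]+b[2])/2,(b[3]+b[0])/2] if e[0]>e[1] else [(b[0]+b[1])/2,(b[2]+b[3])/2]
        q=toplane(ends,K,W,z); d=q[0]-q[1]; d=d*np.sign(d[1] if abs(d[1])>abs(d[0]) else d[0])
        print(thing,round(o['p'],2),o['rect'],'mid',q.mean(0).round(4),'len',np.linalg.norm(d).round(4),'yaw',np.degrees(np.arctan2(d[1],d[0])).round(1))
    return c,K,W
E
python3 - <<'E'
from h import *
st(); c,K,W=bars('wrist',.021); save(c,'w5.png')
c,K,W=cam('side'); save(cv2.resize(c[110:270,220:460],None,fx=3.3,fy=3.3,interpolation=cv2.INTER_CUBIC),'s5.png')
E
```

```text
t 15.05 pos [ 0.5737 -0.357   0.2765] saw [ 0.03   -0.4061  0.2765] yaw 77.8 tilt [-0.     0.002] F [ 0.6  1.3 -0.7] w 50.7
bar1 0.8 [205.5, 124.2, 33.7, 130.2] mid [ 0.4447 -0.3592  0.021 ] len 0.1827 yaw 81.1
bar1 0.56 [307.1, 99.4, 17.5, 133.4] mid [ 0.5709 -0.3536  0.021 ] len 0.179 yaw 76.5
```

View pics/s5.png

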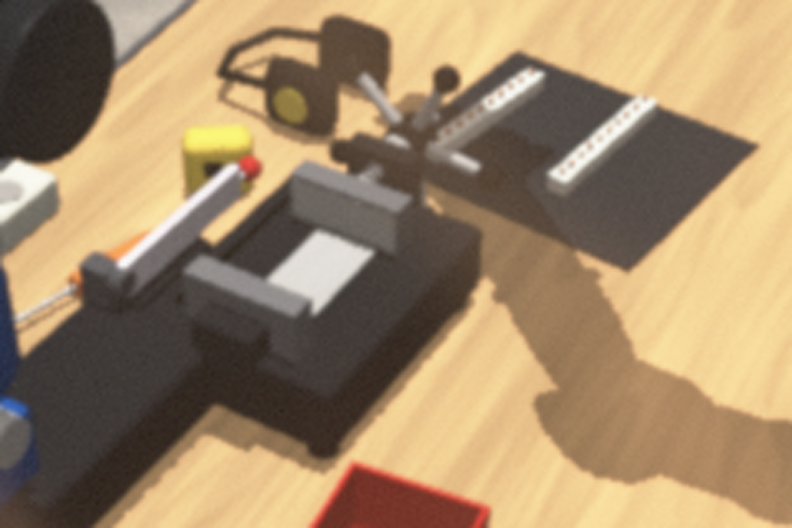

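View pics/w5.png

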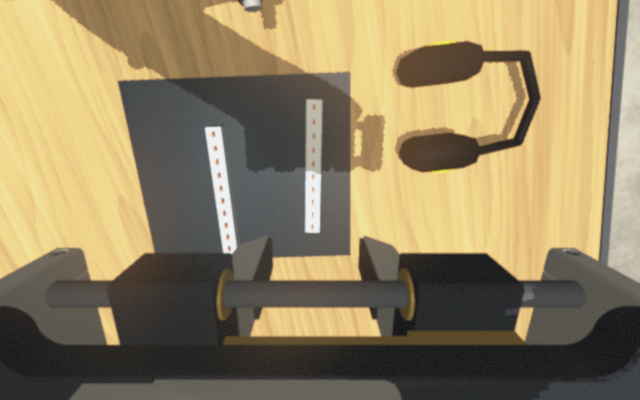

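Stop is down (bar level, knob (250,168) in the crop); bar between the fingers at (313,165).

Emit:
move_arm([
  [-0.3, 0.3, -4, 0, 0, -1.2],
  [0, 0, -4, 0, 0, 0],
  [0, 0, -4, 0, 0, 0],
  [0, 0, -4, 0, 0, 0],
  [0, 0, -4, 0, 0, 0],
  [0, 0, -3, 0, 0, 0],
  [0, 0, 0, 0, 0, 0],
])

```text
clock: 15.9
position: [0.5721, -0.3528, 0.0487]
ee_rot: [2.462, 1.95, 0.004]
force: [0.1, 0.8, 0.3]
width: 0.55
```

Run:
```python
from h import *
st(); bars('wrist',.021)
```

```text
t 15.9 pos [ 0.5721 -0.3528  0.0487] saw [ 0.0281 -0.4021  0.0487] yaw 76.8 tilt [0.002 0.001] F [0.1 0.8 0.3] w 50.6
bar1 0.85 [70.0, 154.0, 75.1, 126.9] mid [ 0.4559 -0.3077  0.021 ] len 0.076 yaw 79.1
bar1 0.61 [298.2, 92.1, 33.8, 242.3] mid [ 0.5732 -0.342   0.021 ] len 0.1547 yaw 76.7
```

Emit:
move_arm([
  [0, 0, -1.3, 0, 0, 0],
  [0, 0, -1, 0, 0, 0],
  [0, 0, 0, 0, 0, 0],
])

```text
clock: 16.3
position: [0.5723, -0.3543, 0.0276]
ee_rot: [2.461, 1.946, 0.006]
force: [-0.0, 0.1, -0.3]
width: 0.549
```

Emit:
move_arm([
  [0, 0, 0, 0, 0, 0],
  [0, 0, 0, 0, 0, 0],
  [0, 0, 0, 0, 0, 0],
  [0, 0, 0, 0, 0, 0],
  [0, 0, 1, 0, 0, 0],
  [0, 0, 3, 0, 0, 0],
  [0, 0, 4, 0, 0, 0],
  [0, 0, 4, 0, 0, 0],
], grip=0, force=45)

```text
clock: 17.1
position: [0.5721, -0.3547, 0.15]
ee_rot: [2.461, 1.945, 0.005]
force: [0.8, 0.5, -0.8]
width: 0.208
```

Run:
```python
from h import *
st()
```

```text
t 17.1 pos [ 0.5721 -0.3547  0.15  ] saw [ 0.0282 -0.404   0.15  ] yaw 76.6 tilt [ 0.005 -0.001] F [ 0.8  0.5 -0.8] w 19.1
```

Emit:
move_arm([
  [0, 0, 4, 0, 0, 0],
  [0, 0, 4, 0, 0, 0],
  [0, 0, 4, 0, 0, 0],
  [0, 2, 3, 0, 0, -8],
  [0, 4.3, 0, 0, 0, -8],
  [0, 4.3, 0, 0, 0, -8],
  [0, 4.3, 0, 0, 0, -8],
  [0, 4.3, 0, 0, 0, -8],
])

```text
clock: 17.9
position: [0.572, -0.1613, 0.2991]
ee_rot: [2.98, 0.977, 0.004]
force: [0.0, 0.7, -1.2]
width: 0.209
```

Emit:
move_arm([
  [0, 4.3, 0, 0, 0, -8],
  [0, 4.3, 0, 0, 0, -8],
  [0, 4.3, 0, 0, 0, -8],
  [0, 4.3, 0, 0, 0, -8],
  [0, 4.3, 0, 0, 0, -8.5],
  [0, 2.5, 0, 0, 0, 0],
  [0, 0, 0, 0, 0, 0],
])

```text
clock: 18.6
position: [0.5721, 0.0827, 0.2982]
ee_rot: [3.135, -0.094, -0.002]
force: [0.1, 0.3, -0.8]
width: 0.208
```

Run:
```python
from h import *
st()
```

```text
t 18.6 pos [0.5721 0.0827 0.2982] saw [-0.0017  0.0324  0.2982] yaw -3.4 tilt [-0.002 -0.005] F [ 0.1  0.3 -0.8] w 19.2
```

Emit:
move_arm([
  [0, -0.7, -4, 0, 0, -0.5],
  [0, 0, -4, 0, 0, 0],
  [0, 0, -4, 0, 0, 0],
  [0, 0, -4, 0, 0, 0],
  [0, 0, -1.5, 0, 0, 0],
  [0, 0, 0, 0, 0, 0],
])

```text
clock: 19.2
position: [0.5715, 0.0694, 0.1224]
ee_rot: [3.132, -0.12, -0.006]
force: [-0.1, -0.5, -0.9]
width: 0.211
```

Run:
```python
from h import *
st(); c,K,W=cam('wrist'); save(c,'w6.png')
```

```text
t 19.2 pos [0.5715 0.0694 0.1224] saw [-0.0014  0.0191  0.1224] yaw -4.4 tilt [-0.004 -0.007] F [-0.1 -0.5 -0.9] w 19.4
```

View pics/w6.png

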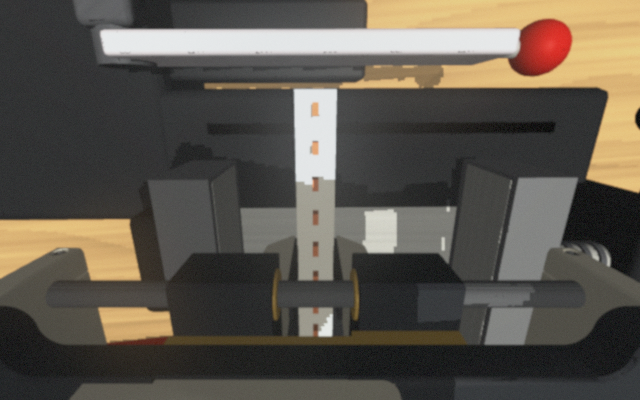

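The bar points square to the stop (front at (316,90)), parallel with the jaws.

Emit:
move_arm([
  [0, 0.8, -0.6, 0, 0, 0.3],
  [0, 0, -0.3, 0, 0, 0],
  [0, 0, -0.2, 0, 0, 0],
  [0, 0, 0, 0, 0, 0],
])

```text
clock: 19.65
position: [0.5729, 0.0784, 0.1129]
ee_rot: [3.134, -0.11, 0.001]
force: [-0.6, -0.7, -1.0]
width: 0.212
```

Emit:
move_arm([
  [0.4, 0, 0, 0, 0, 0],
  [0.3, 0, 0, 0, 0, 0],
  [0, 0, 0, 0, 0, 0],
])

```text
clock: 19.95
position: [0.5804, 0.078, 0.1128]
ee_rot: [3.133, -0.111, 0.001]
force: [0.3, 0.9, 4.0]
width: 0.209
```

Run:
```python
from h import *
st()
```

```text
t 19.95 pos [0.5804 0.078  0.1128] saw [0.0069 0.0283 0.1128] yaw -4.1 tilt [ 0.    -0.006] F [0.3 0.9 4. ] w 19.2
```

Emit:
move_arm([
  [0.2, 0, 0, 0, 0, 0],
  [0.2, 0, 0, 0, 0, 0],
  [0, 0, 0, 0, 0, 0],
])

```text
clock: 20.25
position: [0.5836, 0.078, 0.1128]
ee_rot: [3.134, -0.111, -0.001]
force: [-2.6, -0.1, 7.1]
width: 0.213
```

Run:
```python
from h import *
st()
```

```text
t 20.25 pos [0.5836 0.078  0.1128] saw [0.0101 0.0285 0.1128] yaw -4.1 tilt [-0.001 -0.006] F [-2.6 -0.1  7.1] w 19.6
```

Emit:
move_arm([
  [0.2, 0, 0, 0, 0, 0],
  [0.1, 0, 0, 0, 0, 0],
  [0, 0, 0, 0, 0, 0],
])

```text
clock: 20.55
position: [0.5844, 0.0779, 0.1127]
ee_rot: [3.134, -0.112, -0.008]
force: [-11.7, 0.0, 15.9]
width: 0.209
```

Run:
```python
from h import *
st(); c,K,W=cam('wrist'); save(c,'w7.png')
```

```text
t 20.55 pos [0.5844 0.0779 0.1127] saw [0.011  0.0285 0.1127] yaw -4.1 tilt [-0.005 -0.005] F [-11.7   0.   15.9] w 19.3
```

View pics/w7.png

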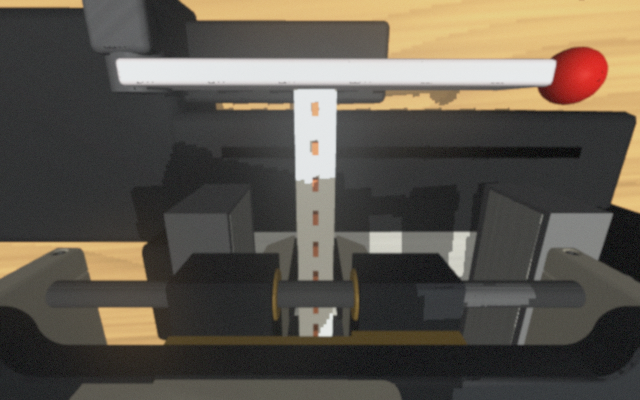

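Front touches the stop at (316,88), −12 N. Release with a small opening.

Emit:
move_arm([
  [0, 0, 0, 0, 0, 0],
  [0, 0, 0, 0, 0, 0],
  [0, 0, 0, 0, 0, 0],
  [0, 0, 1, 0, 0, 0],
  [0, 0, 2, 0, 0, 0],
  [0, 0, 3, 0, 0, 0],
  [0, 0, 4, 0, 0, 0],
  [0, 0, 4, 0, 0, 0],
], grip=0.3)

```text
clock: 21.4
position: [0.5863, 0.0777, 0.2543]
ee_rot: [3.133, -0.112, -0.001]
force: [1.0, 0.8, 0.6]
width: 0.299
```

Run:
```python
from h import *
st(); c,K,W=bars('wrist',.103); save(c,'w8.png'); bars('side',.103); bars('side',.021)
```

```text
t 21.4 pos [0.5863 0.0777 0.2543] saw [0.0129 0.0284 0.2543] yaw -4.1 tilt [-0.001 -0.007] F [1.  0.8 0.6] w 27.5
bar1 0.81 [578.6, 235.4, 60.6, 26.1] mid [ 0.4991 -0.2353  0.103 ] len 0.0712 yaw 79.2
bar1 0.8 [302.5, 101.6, 24.6, 171.5] mid [0.5833 0.0777 0.103 ] len 0.1808 yaw -4.1
bar1 0.64 [2.6, 43.9, 637.4, 233.6] mid [0.6047 0.0625 0.103 ] len 0.6404 yaw 77.2
bar1 0.86 [271.9, 183.1, 61.2, 26.3] mid [0.5809 0.0847 0.103 ] len 0.1904 yaw -4.4
bar1 0.77 [386.8, 138.7, 34.1, 28.2] mid [ 0.4015 -0.2384  0.103 ] len 0.1789 yaw 81.5
bar1 0.89 [387.9, 136.9, 29.1, 32.7] mid [ 0.4394 -0.352   0.021 ] len 0.2008 yaw 83.1
bar1 0.67 [273.0, 183.1, 56.4, 26.5] mid [ 0.633  -0.0018  0.021 ] len 0.203 yaw -5.3
```

View pics/w8.png

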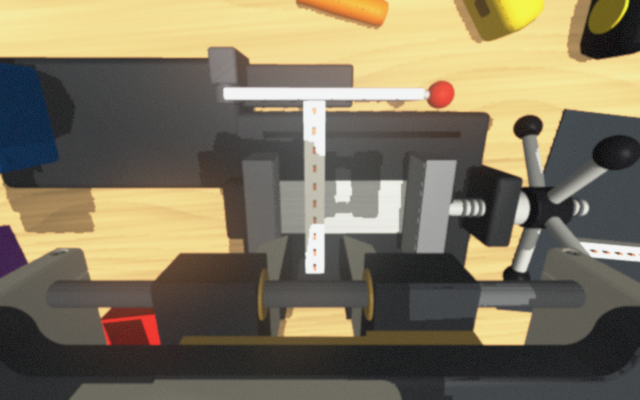

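Bar 1 lies against the stop, square (saw x 9.9 mm). Fetch the second bar.

Emit:
move_arm([
  [-1, -2, 4, 0, 0, 8.2],
  [-1.3, -4.2, 1, 0, 0, 8.2],
  [-1.3, -4.2, 0, 0, 0, 8.2],
  [-1.3, -4.2, 0, 0, 0, 8.2],
  [-1.3, -4.2, 0, 0, 0, 8.2],
  [-1.3, -4.2, 0, 0, 0, 8.2],
  [-1.3, -4.2, 0, 0, 0, 8.2],
  [-1.3, -4.2, 0, 0, 0, 8.2],
], grip=0.55)

```text
clock: 22.5
position: [0.4848, -0.2355, 0.3013]
ee_rot: [2.696, 1.606, 0.003]
force: [1.0, -0.2, -0.9]
width: 0.551
```

Emit:
move_arm([
  [-1.3, -4.2, 0, 0, 0, 8.2],
  [-1.3, -4.2, 0, 0, 0, 8.2],
  [-1.3, -4, 0, 0, 0, 3],
  [-0.3, 0, -3, 0, 0, 0],
  [0, 0, -3, 0, 0, 0],
  [0, 0, 0, 0, 0, 0],
])

```text
clock: 23.1
position: [0.4427, -0.3539, 0.2379]
ee_rot: [-2.403, -2.018, -0.002]
force: [-0.5, 0.1, -0.5]
width: 0.55
```

Run:
```python
from h import *
st(); c,K,W=bars('wrist',.021); save(c,'w9.png')
```

```text
t 23.1 pos [ 0.4427 -0.3539  0.2379] saw [-0.1009 -0.412   0.2379] yaw 80.0 tilt [-0.001  0.003] F [-0.5  0.1 -0.5] w 50.6
bar1 0.63 [306.7, 106.5, 19.4, 145.9] mid [ 0.4411 -0.361   0.021 ] len 0.1796 yaw 80.1
```

Emit:
move_arm([
  [-0.15, -0.7, -4, 0, 0, 0],
  [0, 0, -4, 0, 0, 0],
  [0, 0, -4, 0, 0, 0],
  [0, 0, -4, 0, 0, 0],
  [0, 0, -3, 0, 0, 0],
  [0, 0, -1, 0, 0, 0],
  [0, 0, 0, 0, 0, 0],
])

```text
clock: 23.9
position: [0.444, -0.3625, 0.0425]
ee_rot: [2.401, 2.02, 0.006]
force: [-0.2, 0.1, 0.1]
width: 0.55
```

Run:
```python
from h import *
st(); c,K,W=bars('wrist',.021)
```

```text
t 23.9 pos [ 0.444  -0.3625  0.0425] saw [-0.0991 -0.4205  0.0425] yaw 80.1 tilt [ 0.006 -0.001] F [-0.2  0.1  0.1] w 50.6
bar1 0.88 [292.9, 84.0, 36.1, 251.2] mid [ 0.443  -0.3468  0.021 ] len 0.1527 yaw 79.8
```

Emit:
move_arm([
  [0, 0, -1, 0, 0, 0],
  [0, 0, -0.6, 0, 0, 0],
  [0, 0, 0, 0, 0, 0],
])

```text
clock: 24.3
position: [0.4435, -0.3622, 0.0261]
ee_rot: [2.401, 2.019, 0.006]
force: [0.2, 0.4, 0.8]
width: 0.551
```

Emit:
move_arm([
  [0, 0, 0, 0, 0, 0],
  [0, 0, 0, 0, 0, 0],
  [0, 0, 0, 0, 0, 0],
  [0, 0, 0, 0, 0, 0],
  [0, 0, 1, 0, 0, 0],
  [0, 0, 3, 0, 0, 0],
  [0, 0, 4, 0, 0, 0],
  [0, 0, 4, 0, 0, 0],
], grip=0)

```text
clock: 25.1
position: [0.443, -0.3624, 0.148]
ee_rot: [2.402, 2.018, 0.005]
force: [0.2, -0.7, -1.7]
width: 0.21
```

Run:
```python
from h import *
st()
```

```text
t 25.1 pos [ 0.443  -0.3624  0.148 ] saw [-0.1001 -0.4205  0.148 ] yaw 80.1 tilt [ 0.005 -0.001] F [ 0.2 -0.7 -1.7] w 19.3
```

Emit:
move_arm([
  [0, 0, 4, 0, 0, 0],
  [0, 0, 4, 0, 0, 0],
  [0, 0, 4, 0, 0, 0],
  [0.5, 1.5, 3, 0, 0, -8],
  [1.2, 3.8, 0, 0, 0, -8],
  [1.2, 3.8, 0, 0, 0, -8],
  [1.2, 3.8, 0, 0, 0, -8],
  [1.2, 3.8, 0, 0, 0, -8],
])

```text
clock: 25.9
position: [0.4963, -0.1941, 0.297]
ee_rot: [2.949, 1.066, 0.004]
force: [0.1, -0.2, -1.0]
width: 0.21
```

Emit:
move_arm([
  [1.2, 3.8, 0, 0, 0, -8],
  [1.2, 3.8, 0, 0, 0, -8],
  [1.2, 3.8, 0, 0, 0, -8],
  [1.2, 3.8, 0, 0, 0, -8],
  [1.2, 3.8, 0, 0, 0, -8],
  [1.2, 3.7, 0, 0, 0, -4],
  [0, 0, 0, 0, 0, 0],
])

```text
clock: 26.6
position: [0.5694, 0.0386, 0.2958]
ee_rot: [3.135, -0.096, -0.002]
force: [-0.4, -0.5, -2.3]
width: 0.214
```

Run:
```python
from h import *
st()
```

```text
t 26.6 pos [0.5694 0.0386 0.2958] saw [-0.0013 -0.0117  0.2958] yaw -3.5 tilt [-0.002 -0.005] F [-0.4 -0.5 -2.3] w 19.7
```

Emit:
move_arm([
  [0, -0.5, -4, 0, 0, -0.4],
  [0, 0, -4, 0, 0, 0],
  [0, 0, -4, 0, 0, 0],
  [0, 0, -3, 0, 0, 0],
  [0, 0, -1, 0, 0, 0],
  [0, 0, 0, 0, 0, 0],
])

```text
clock: 27.2
position: [0.5678, 0.0262, 0.136]
ee_rot: [3.133, -0.118, -0.004]
force: [0.4, 0.4, -1.1]
width: 0.211
```

Run:
```python
from h import *
st()
```

```text
t 27.2 pos [0.5678 0.0262 0.136 ] saw [-0.002  -0.0243  0.136 ] yaw -4.3 tilt [-0.003 -0.007] F [ 0.4  0.4 -1.1] w 19.4
```

Emit:
move_arm([
  [0, 0, -1.2, 0, 0, 0.2],
  [0, 0, -0.7, 0, 0, 0],
  [0, 0, -0.3, 0, 0, 0],
  [0, 0, 0, 0, 0, 0],
  [0.4, 0, 0, 0, 0, 0],
  [0.3, 0, 0, 0, 0, 0],
  [0, 0, 0, 0, 0, 0],
])

```text
clock: 27.9
position: [0.5764, 0.0264, 0.1147]
ee_rot: [3.133, -0.112, 0.001]
force: [-1.0, -0.5, -1.3]
width: 0.212
```

Run:
```python
from h import *
st()
```

```text
t 27.9 pos [0.5764 0.0264 0.1147] saw [ 0.0065 -0.0235  0.1147] yaw -4.1 tilt [ 0.    -0.006] F [-1.  -0.5 -1.3] w 19.5
```

Emit:
move_arm([
  [0, 0, -0.3, 0, 0, 0],
  [0.2, 0, 0, 0, 0, 0],
  [0.2, 0, 0, 0, 0, 0],
  [0.2, 0, 0, 0, 0, 0],
  [0, 0, 0, 0, 0, 0],
])

```text
clock: 28.4
position: [0.5796, 0.0265, 0.111]
ee_rot: [3.134, -0.113, -0.008]
force: [-8.6, 0.3, 5.2]
width: 0.212
```

Run:
```python
from h import *
st()
```

```text
t 28.4 pos [0.5796 0.0265 0.111 ] saw [ 0.0096 -0.0232  0.111 ] yaw -4.1 tilt [-0.005 -0.005] F [-8.6  0.3  5.2] w 19.5
```

Emit:
move_arm([
  [0, 0, 0, 0, 0, 0],
  [0, 0, 0, 0, 0, 0],
  [0, 0, 0, 0, 0, 0],
  [0, 0, 1, 0, 0, 0],
  [0, 0, 2, 0, 0, 0],
  [0, 0, 3, 0, 0, 0],
  [0, 0, 4, 0, 0, 0],
  [0, 0, 4, 0, 0, 0],
], grip=0.3)

```text
clock: 29.2
position: [0.5814, 0.0261, 0.2535]
ee_rot: [3.133, -0.113, -0.001]
force: [0.2, 0.6, -0.6]
width: 0.3
```

Run:
```python
from h import *
st(); c,K,W=bars('wrist',.103); save(c,'w10.png')
p=np.load('saw.npy');print(K[0,0])
```

```text
t 29.2 pos [0.5814 0.0261 0.2535] saw [ 0.0115 -0.0235  0.2535] yaw -4.1 tilt [-0.001 -0.007] F [ 0.2  0.6 -0.6] w 27.6
bar1 0.86 [303.5, 97.9, 22.7, 174.3] mid [0.5803 0.0271 0.103 ] len 0.1788 yaw -4.7
bar1 0.74 [248.4, 98.0, 30.2, 146.0] mid [0.6001 0.0758 0.103 ] len 0.1471 yaw -4.5
298.3821626684536
```

View pics/w10.png

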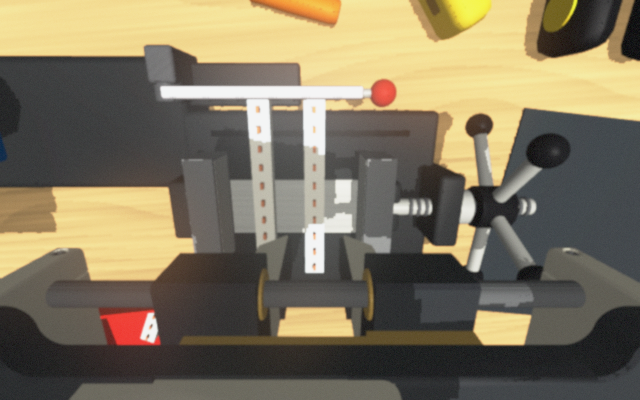

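Both bars lie parallel with fronts on the stop (260,98), (314,98). Now to the capstan with closed fingers.

Emit:
move_arm([
  [-1.5, -2.5, 1, 0, 0, 0],
  [-1.5, -2.5, 0, 0, 0, 0],
  [-1.5, -2.5, 0, 0, 0, 0],
  [-1.5, -2.5, 0, 0, 0, 0],
  [-1.5, -2.5, 0, 0, 0, 0],
  [-1.5, -2.5, 0, 0, 0, 0],
  [-0.8, -1.5, 0, 0, 0, 0],
  [0, 0, 0, 0, 0, 0],
], grip=0)

```text
clock: 30.1
position: [0.4825, -0.1408, 0.2618]
ee_rot: [3.133, -0.118, 0.0]
force: [0.4, 0.2, 0.0]
width: 0.006
```

Run:
```python
from h import *
st()
```

```text
t 30.1 pos [ 0.4825 -0.1408  0.2618] saw [-0.0758 -0.1967  0.2618] yaw -4.3 tilt [-0.    -0.006] F [0.4 0.2 0. ] w 0.5
```

Emit:
move_arm([
  [0, 0, -4, 0, 0, 0],
  [0, 0, -4, 0, 0, 0],
  [0, 0, 0, 0, 0, 0],
])

```text
clock: 30.4
position: [0.4816, -0.1364, 0.1777]
ee_rot: [3.134, -0.11, -0.012]
force: [-1.3, 0.3, 0.2]
width: 0.001
```

Emit:
move_arm([
  [2, -0.1, 0, 0, 0, 0],
  [2, -0.2, 0, 0, 0, 0],
  [2, -0.1, 0, 0, 0, 0],
  [2, -0.1, 0, 0, 0, 0],
  [2, -0.2, 0, 0, 0, 0],
  [2, -0.1, 0, 0, 0, 0],
  [0, 0, 0, 0, 0, 0],
])

```text
clock: 31.1
position: [0.6047, -0.1454, 0.1819]
ee_rot: [3.133, -0.109, -0.004]
force: [-1.5, 0.9, 0.1]
width: 0.005
```

Run:
```python
from h import *
st()
```

```text
t 31.1 pos [ 0.6047 -0.1454  0.1819] saw [ 0.0464 -0.1929  0.1819] yaw -4.0 tilt [-0.003 -0.006] F [-1.5  0.9  0.1] w 0.5
```

Emit:
move_arm([
  [0, 0, 3, 0, 0, 0],
  [0, 0, 3, 0, 0, 0],
  [-3, 0.2, 0, 0, 0, 0],
  [-4, 0.3, 0, 0, 0, 0],
  [-4, 0.2, 0, 0, 0, 0],
  [-1, 0.1, 0, 0, 0, 0],
  [0, 0, -3, 0, 0, 0],
  [0, 0, -3, 0, 0, 0],
])

```text
clock: 31.9
position: [0.4854, -0.1379, 0.1829]
ee_rot: [3.134, -0.11, 0.008]
force: [1.0, 1.8, -0.5]
width: 0.008
```

Emit:
move_arm([
  [2, -0.1, 0, 0, 0, 0],
  [2, -0.2, 0, 0, 0, 0],
  [2, -0.1, 0, 0, 0, 0],
  [2, -0.1, 0, 0, 0, 0],
  [2, -0.2, 0, 0, 0, 0],
  [2, -0.1, 0, 0, 0, 0],
  [0, 0, 0, 0, 0, 0],
])

```text
clock: 32.6
position: [0.6047, -0.1457, 0.1815]
ee_rot: [3.133, -0.11, -0.003]
force: [-2.0, -0.2, -0.3]
width: 0.007
```

Run:
```python
from h import *
st()
c,K,W=cam('side'); save(cv2.resize(c[110:270,220:460],None,fx=3.3,fy=3.3,interpolation=cv2.INTER_CUBIC),'s11.png')
```

```text
t 32.6 pos [ 0.6047 -0.1457  0.1815] saw [ 0.0465 -0.1932  0.1815] yaw -4.0 tilt [-0.002 -0.006] F [-2.  -0.2 -0.3] w 0.7
```

View pics/s11.png

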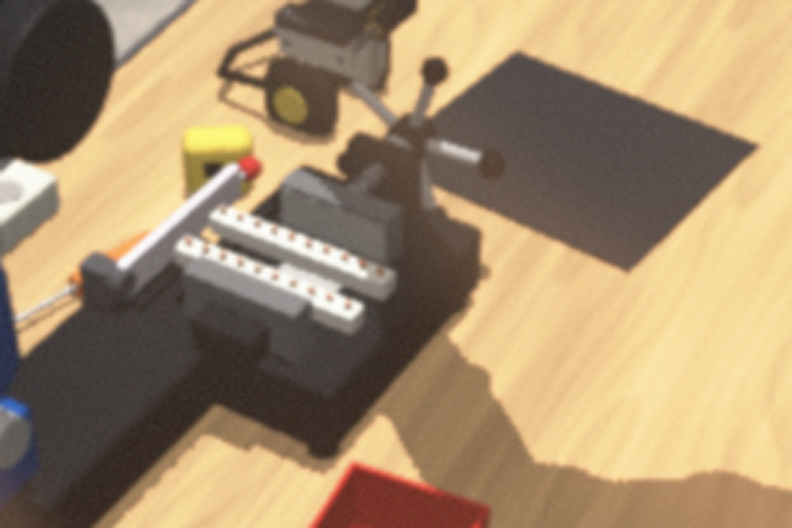

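Winding works: the moving jaw has advanced. Continue strokes.

Emit:
move_arm([
  [0, 0, 3, 0, 0, 0],
  [0, 0, 3, 0, 0, 0],
  [-3, 0.2, 0, 0, 0, 0],
  [-4, 0.3, 0, 0, 0, 0],
  [-4, 0.2, 0, 0, 0, 0],
  [-1, 0.1, 0, 0, 0, 0],
  [0, 0, -3, 0, 0, 0],
  [0, 0, -3, 0, 0, 0],
])

```text
clock: 33.45
position: [0.4851, -0.1382, 0.1825]
ee_rot: [3.134, -0.11, 0.009]
force: [1.0, 0.4, 0.5]
width: 0.004
```

Emit:
move_arm([
  [2, -0.1, 0, 0, 0, 0],
  [2, -0.2, 0, 0, 0, 0],
  [2, -0.1, 0, 0, 0, 0],
  [2, -0.1, 0, 0, 0, 0],
  [2, -0.2, 0, 0, 0, 0],
  [2, -0.1, 0, 0, 0, 0],
  [0, 0, 0, 0, 0, 0],
])

```text
clock: 34.15
position: [0.6045, -0.1461, 0.1812]
ee_rot: [3.133, -0.11, -0.001]
force: [-2.1, 0.4, -0.8]
width: 0.003
```

Emit:
move_arm([
  [0, 0, 3, 0, 0, 0],
  [0, 0, 3, 0, 0, 0],
  [-3, 0.2, 0, 0, 0, 0],
  [-4, 0.3, 0, 0, 0, 0],
  [-4, 0.2, 0, 0, 0, 0],
  [-1, 0.1, 0, 0, 0, 0],
  [0, 0, -3, 0, 0, 0],
  [0, 0, -3, 0, 0, 0],
])

```text
clock: 34.95
position: [0.4851, -0.1382, 0.1824]
ee_rot: [3.134, -0.11, 0.009]
force: [-0.0, 0.3, -0.1]
width: 0.004
```

Emit:
move_arm([
  [2, -0.1, 0, 0, 0, 0],
  [2, -0.2, 0, 0, 0, 0],
  [2, -0.1, 0, 0, 0, 0],
  [2, -0.1, 0, 0, 0, 0],
  [2, -0.2, 0, 0, 0, 0],
  [2, -0.1, 0, 0, 0, 0],
  [0, 0, 0, 0, 0, 0],
])

```text
clock: 35.65
position: [0.6045, -0.1462, 0.1811]
ee_rot: [3.133, -0.11, -0.001]
force: [-0.8, -0.0, 0.2]
width: 0.005
```

Emit:
move_arm([
  [0, 0, 3, 0, 0, 0],
  [0, 0, 3, 0, 0, 0],
  [-3, 0.2, 0, 0, 0, 0],
  [-4, 0.3, 0, 0, 0, 0],
  [-4, 0.2, 0, 0, 0, 0],
  [-1, 0.1, 0, 0, 0, 0],
  [0, 0, -3, 0, 0, 0],
  [0, 0, -3, 0, 0, 0],
])

```text
clock: 36.45
position: [0.485, -0.1382, 0.1823]
ee_rot: [3.134, -0.11, 0.009]
force: [-0.3, 0.3, 0.1]
width: 0.005
```

Emit:
move_arm([
  [2, -0.1, 0, 0, 0, 0],
  [2, -0.2, 0, 0, 0, 0],
  [2, -0.1, 0, 0, 0, 0],
  [2, -0.1, 0, 0, 0, 0],
  [2, -0.2, 0, 0, 0, 0],
  [2, -0.1, 0, 0, 0, 0],
  [0, 0, 0, 0, 0, 0],
])

```text
clock: 37.15
position: [0.6045, -0.1463, 0.181]
ee_rot: [3.133, -0.11, -0.001]
force: [0.4, 1.0, 0.1]
width: 0.006
```

Run:
```python
from h import *
st(); bars('side',.103)
c,K,W=cam('side')
for o in outline_of('side','jaw')[:2]:
    v,u=np.nonzero(o['mask']); print(o['p'],o['rect'],toplane([(u.mean(),v.mean())],K,W,.12))
```

```text
t 37.15 pos [ 0.6045 -0.1463  0.181 ] saw [ 0.0463 -0.1938  0.181 ] yaw -4.0 tilt [-0.001 -0.007] F [0.4 1.  0.1] w 0.6
bar1 0.93 [285.0, 172.6, 54.4, 25.8] mid [0.575  0.0389 0.103 ] len 0.1877 yaw -4.7
bar1 0.83 [273.9, 182.1, 58.0, 28.0] mid [0.5792 0.0851 0.103 ] len 0.1845 yaw -3.9
0.62 [120.0, 42.8, 253.5, 247.8] [[0.81278541 0.12829787 0.12      ]]
0.6 [295.6, 161.6, 42.3, 29.7] [[0.558228   0.00149774 0.12      ]]
```

Emit:
move_arm([
  [0, 0, 3, 0, 0, 0],
  [0, 0, 3, 0, 0, 0],
  [-3, 0.2, 0, 0, 0, 0],
  [-4, 0.3, 0, 0, 0, 0],
  [-4, 0.2, 0, 0, 0, 0],
  [-1, 0.1, 0, 0, 0, 0],
  [0, 0, -3, 0, 0, 0],
  [0, 0, -3, 0, 0, 0],
])

```text
clock: 38.15
position: [0.4846, -0.1381, 0.1821]
ee_rot: [3.135, -0.111, 0.007]
force: [1.2, 0.7, -0.1]
width: 0.006
```

Emit:
move_arm([
  [2, -0.1, 0, 0, 0, 0],
  [2, -0.2, 0, 0, 0, 0],
  [2, -0.1, 0, 0, 0, 0],
  [2, -0.1, 0, 0, 0, 0],
  [2, -0.2, 0, 0, 0, 0],
  [2, -0.1, 0, 0, 0, 0],
  [0, 0, 0, 0, 0, 0],
])

```text
clock: 38.85
position: [0.6043, -0.1464, 0.1809]
ee_rot: [3.133, -0.111, -0.002]
force: [0.3, -0.3, 0.1]
width: 0.007
```

Emit:
move_arm([
  [0, 0, 3, 0, 0, 0],
  [0, 0, 3, 0, 0, 0],
  [-3, 0.2, 0, 0, 0, 0],
  [-4, 0.3, 0, 0, 0, 0],
  [-4, 0.2, 0, 0, 0, 0],
  [-1, 0.1, 0, 0, 0, 0],
  [0, 0, -3, 0, 0, 0],
  [0, 0, -3, 0, 0, 0],
])

```text
clock: 39.65
position: [0.4847, -0.1381, 0.182]
ee_rot: [3.134, -0.11, 0.008]
force: [0.3, 1.7, 0.3]
width: 0.005
```

Emit:
move_arm([
  [2, -0.1, 0, 0, 0, 0],
  [2, -0.2, 0, 0, 0, 0],
  [2, -0.1, 0, 0, 0, 0],
  [2, -0.1, 0, 0, 0, 0],
  [2, -0.2, 0, 0, 0, 0],
  [2, -0.1, 0, 0, 0, 0],
  [0, 0, 0, 0, 0, 0],
])

```text
clock: 40.35
position: [0.6044, -0.1463, 0.1809]
ee_rot: [3.133, -0.11, -0.001]
force: [0.0, 0.3, 0.1]
width: 0.005
```

Run:
```python
from h import *
st(); c,K,W=bars('side',.103); 
save(cv2.resize(c[110:270,220:460],None,fx=3.3,fy=3.3,interpolation=cv2.INTER_CUBIC),'s12.png')
```

```text
t 40.35 pos [ 0.6044 -0.1463  0.1809] saw [ 0.0462 -0.1939  0.1809] yaw -4.0 tilt [-0.001 -0.007] F [0.  0.3 0.1] w 0.5
bar1 0.84 [279.1, 175.7, 56.6, 25.7] mid [0.58  0.05  0.103] len 0.1841 yaw -0.1
bar1 0.64 [285.7, 185.2, 57.1, 27.8] mid [0.5406 0.0785 0.103 ] len 0.1886 yaw -5.1
```

View pics/s12.png

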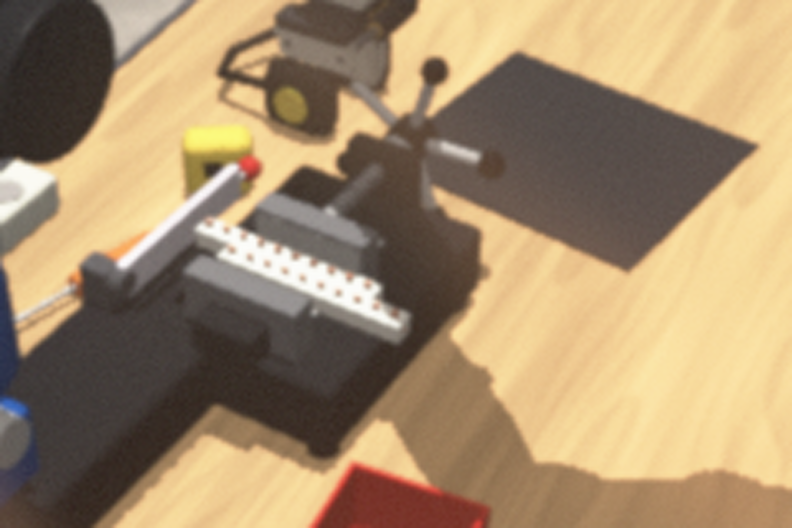

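Bar 1 has been knocked back about 40 mm (the left bar's rear sticks out at (400,325)). I'll push it back to the stop from behind.

Emit:
move_arm([
  [0, 0, 3.5, 0, 0, 0],
  [0, 0, 3.5, 0, 0, 0],
  [-2.5, 3, 1, 0, 0, 0],
  [-2.9, 3.9, 0, 0, 0, 0],
  [-2.9, 3.9, 0, 0, 0, 0],
  [-2.9, 3.9, 0, 0, 0, 0],
  [-2.9, 3.9, 0, 0, 0, 0],
  [-2.9, 3.9, 0, 0, 0, 0],
])

```text
clock: 41.25
position: [0.4321, 0.0797, 0.2613]
ee_rot: [3.136, -0.112, 0.001]
force: [1.1, 1.7, -0.3]
width: 0.006
```

Emit:
move_arm([
  [0, 0, 0, 0, 0, 0],
  [0, 0, 0, 0, 0, 0],
])

```text
clock: 41.45
position: [0.4329, 0.0801, 0.2617]
ee_rot: [3.137, -0.104, 0.001]
force: [-0.7, -0.4, 0.3]
width: 0.004
```

Run:
```python
from h import *
st(); c,K,W=bars('wrist',.103,n=4,pmin=.2); save(c,'w13.png')
p=np.load('saw.npy');cs,n=np.cos(p[2]),np.sin(p[2])
for o in outline_of('wrist','bar1')[:4]:
    v,u=np.nonzero(o['mask']); b=cv2.boxPoints(cv2.minAreaRect(np.c_[u,v].astype(np.float32))); q=toplane(b,K,W,.103)-[p[0],p[1],0]
    print(round(o['p'],2),b.round().tolist(),[(round(cs*a[0]+n*a[1],4),round(-n*a[0]+cs*a[1],4)) for a in q])
```

```text
t 41.45 pos [0.4329 0.0801 0.2617] saw [-0.1403  0.0203  0.2617] yaw -3.8 tilt [ 0.001 -0.003] F [-0.7 -0.4  0.3] w 0.4
bar1 0.91 [307.0, 1.0, 22.8, 166.4] mid [0.5285 0.0703 0.103 ] len 0.147 yaw -3.6
bar1 0.9 [328.7, 0.0, 23.8, 130.0] mid [0.5465 0.0496 0.103 ] len 0.1087 yaw -3.8
bar1 0.51 [0.0, 0.0, 638.7, 154.4] mid [0.541  0.0676 0.103 ] len 0.591 yaw 86.2
0.91 [[307.0, 0.0], [330.0, 0.0], [330.0, 168.0], [307.0, 168.0]] [(np.float64(0.0292), np.float64(0.0274)), (np.float64(0.0292), np.float64(0.0075)), (np.float64(-0.1178), np.float64(0.0051)), (np.float64(-0.1178), np.float64(0.0283))]
0.9 [[327.0, 129.0], [330.0, -0.0], [352.0, 0.0], [350.0, 129.0]] [(np.float64(-0.079), np.float64(0.0084)), (np.float64(0.0296), np.float64(0.0075)), (np.float64(0.0293), np.float64(-0.0119)), (np.float64(-0.0794), np.float64(-0.0134))]
0.51 [[0.0, 152.0], [0.0, 0.0], [639.0, 0.0], [639.0, 152.0]] [(np.float64(-0.1021), np.float64(0.3324)), (np.float64(0.0284), np.float64(0.2918)), (np.float64(0.03), np.float64(-0.2604)), (np.float64(-0.1012), np.float64(-0.3032))]
```

View pics/w13.png

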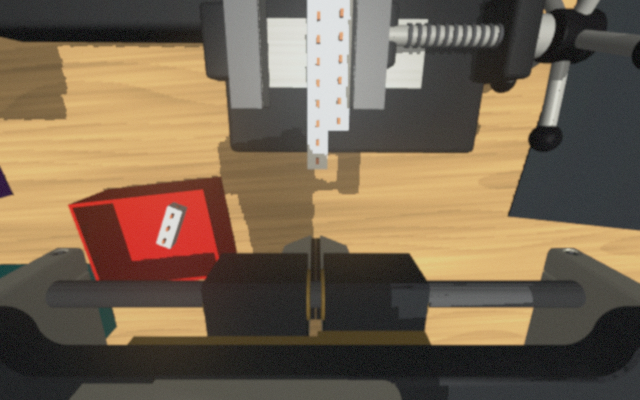

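Emit:
move_arm([
  [0, -0.3, -4, 0, 0, 0],
  [0, 0, -4, 0, 0, 0],
  [0, 0, -4, 0, 0, 0],
  [0, 0, -3, 0, 0, 0],
  [0, 0, 0, 0, 0, 0],
])

```text
clock: 42.1
position: [0.4321, 0.0725, 0.1087]
ee_rot: [3.129, -0.119, -0.008]
force: [-0.3, 0.1, 1.1]
width: -0.002
```

Run:
```python
from h import *
st()
```

```text
t 42.1 pos [0.4321 0.0725 0.1087] saw [-0.1406  0.0127  0.1087] yaw -4.4 tilt [-0.006 -0.01 ] F [-0.3  0.1  1.1] w -0.1
```

Emit:
move_arm([
  [0, 0.3, 0.3, 0, 0, 0.3],
  [1, -0.1, 0, 0, 0, 0],
  [1, -0.1, 0, 0, 0, 0],
  [1, 0, 0, 0, 0, 0],
  [1, -0.1, 0, 0, 0, 0],
  [0.5, 0, 0, 0, 0, 0],
  [0, 0, 0, 0, 0, 0],
])

```text
clock: 42.8
position: [0.4797, 0.0753, 0.1145]
ee_rot: [3.133, -0.104, 0.001]
force: [-0.1, -0.3, 0.1]
width: 0.005
```

Run:
```python
from h import *
st()
```

```text
t 42.8 pos [0.4797 0.0753 0.1145] saw [-0.0934  0.0187  0.1145] yaw -3.8 tilt [ 0.    -0.007] F [-0.1 -0.3  0.1] w 0.4
```

Emit:
move_arm([
  [0.2, 0, 0, 0, 0, 0],
  [0.1, 0, 0, 0, 0, 0],
  [0.1, 0, 0, 0, 0, 0],
  [0, 0, 0, 0, 0, 0],
])

```text
clock: 43.2
position: [0.4824, 0.0755, 0.1144]
ee_rot: [3.134, -0.104, -0.001]
force: [-0.3, 0.1, -0.0]
width: 0.007
```

Run:
```python
from h import *
st()
```

```text
t 43.2 pos [0.4824 0.0755 0.1144] saw [-0.0906  0.0191  0.1144] yaw -3.8 tilt [-0.001 -0.006] F [-0.3  0.1 -0. ] w 0.7
```

Emit:
move_arm([
  [0.2, 0, 0, 0, 0, 0],
  [0.15, 0, 0, 0, 0, 0],
  [0.1, 0, 0, 0, 0, 0],
  [0, 0, 0, 0, 0, 0],
])

```text
clock: 43.6
position: [0.4829, 0.0755, 0.1135]
ee_rot: [3.134, -0.104, -0.014]
force: [-13.4, 0.2, 9.4]
width: 0.007
```

Run:
```python
from h import *
st()
```

```text
t 43.6 pos [0.4829 0.0755 0.1135] saw [-0.0901  0.0192  0.1135] yaw -3.8 tilt [-0.009 -0.005] F [-13.4   0.2   9.4] w 0.7
```

Emit:
move_arm([
  [-1, 0, 0, 0, 0, 0],
  [-3, 0, 0, 0, 0, 0],
  [-1, 0, 4, 0, 0, 0],
  [0, 0, 4, 0, 0, 0],
  [0, 0, 4, 0, 0, 0],
  [0, 0, 3, 0, 0, 0],
  [0, 0, 0, 0, 0, 0],
])

```text
clock: 44.3
position: [0.4393, 0.0757, 0.2678]
ee_rot: [3.138, -0.104, 0.009]
force: [0.1, 0.1, -0.4]
width: 0.008
```

```bash
cat >> h.py <<'E'
def corners(camn='wrist',z=.103,thing='bar1'):
    c,K,W=cam(camn); p=np.load('saw.npy');cs,n=np.cos(p[2]),np.sin(p[2])
    for o in outline_of(camn,thing)[:3]:
        v,u=np.nonzero(o['mask']); b=cv2.boxPoints(cv2.minAreaRect(np.c_[u,v].astype(np.float32))); q=toplane(b,K,W,z)-[p[0],p[1],0]
        print(round(o['p'],2),[(round(float(cs*a[0]+n*a[1]),4),round(float(-n*a[0]+cs*a[1]),4)) for a in q])
E
python3 - <<'E'
from h import *
st(); corners(); bars('side',.103)
E
```

```text
t 44.3 pos [0.4393 0.0757 0.2678] saw [-0.1336  0.0163  0.2678] yaw -3.8 tilt [ 0.005 -0.002] F [ 0.1  0.1 -0.4] w 0.7
0.81 [(-0.08, 0.0089), (0.039, 0.0087), (0.0388, -0.0125), (-0.0802, -0.0151)]
0.6 [(0.0387, 0.0291), (0.0388, 0.0087), (-0.0801, 0.0075), (-0.0801, 0.0305)]
bar1 0.68 [276.6, 179.8, 58.0, 29.1] mid [0.578  0.0743 0.103 ] len 0.1851 yaw -5.5
bar1 0.58 [279.8, 175.5, 55.0, 29.2] mid [0.5798 0.048  0.103 ] len 0.193 yaw -5.8
```

Emit:
move_arm([
  [0.8, -4, 0, 0, 0, 0],
  [0.8, -4, 0, 0, 0, 0],
  [0.8, -4, 0, 0, 0, 0],
  [0.8, -4, 0, 0, 0, 0],
  [0.8, -4, 0, 0, 0, 0],
  [0.4, -1.5, 0, 0, 0, 0],
  [0, 0, 0, 0, 0, 0],
])

```text
clock: 45.2
position: [0.4803, -0.1427, 0.2633]
ee_rot: [3.131, -0.113, -0.004]
force: [-0.8, -0.4, 0.2]
width: 0.006
```

Run:
```python
from h import *
st()
```

```text
t 45.2 pos [ 0.4803 -0.1427  0.2633] saw [-0.0778 -0.1988  0.2633] yaw -4.1 tilt [-0.003 -0.008] F [-0.8 -0.4  0.2] w 0.6
```

Emit:
move_arm([
  [0.3, 0.3, -4, 0, 0, 0],
  [0, 0, -4.1, 0, 0, 0],
  [0, 0, 0, 0, 0, 0],
])

```text
clock: 45.5
position: [0.4806, -0.1343, 0.1789]
ee_rot: [3.134, -0.103, -0.016]
force: [0.0, 0.5, 1.2]
width: 0.003
```

Emit:
move_arm([
  [2, -0.1, 0, 0, 0, 0],
  [2, -0.2, 0, 0, 0, 0],
  [2, -0.1, 0, 0, 0, 0],
  [2, -0.1, 0, 0, 0, 0],
  [2, -0.2, 0, 0, 0, 0],
  [2, -0.1, 0, 0, 0, 0],
  [0, 0, 0, 0, 0, 0],
])

```text
clock: 46.2
position: [0.6041, -0.1434, 0.1836]
ee_rot: [3.133, -0.102, -0.006]
force: [-2.5, 2.0, -0.1]
width: 0.001
```

Emit:
move_arm([
  [0, 0, 3, 0, 0, 0],
  [0, 0, 3, 0, 0, 0],
  [-3, 0.2, 0, 0, 0, 0],
  [-4, 0.3, 0, 0, 0, 0],
  [-4, 0.2, 0, 0, 0, 0],
  [-1, 0.1, 0, 0, 0, 0],
  [0, 0, -3, 0, 0, 0],
  [0, 0, -3, 0, 0, 0],
])

```text
clock: 47.0
position: [0.4852, -0.1359, 0.1846]
ee_rot: [3.135, -0.102, 0.006]
force: [1.0, -0.7, -0.2]
width: 0.008
```

Emit:
move_arm([
  [2, -0.1, 0, 0, 0, 0],
  [2, -0.2, 0, 0, 0, 0],
  [2, -0.1, 0, 0, 0, 0],
  [2, -0.1, 0, 0, 0, 0],
  [2, -0.2, 0, 0, 0, 0],
  [2, -0.1, 0, 0, 0, 0],
  [0, 0, 0, 0, 0, 0],
])

```text
clock: 47.7
position: [0.6045, -0.1437, 0.1833]
ee_rot: [3.133, -0.102, -0.004]
force: [-1.6, 1.5, -0.5]
width: 0.003
```

Run:
```python
from h import *
st(); bars('side',.103)
```

```text
t 47.7 pos [ 0.6045 -0.1437  0.1833] saw [ 0.0461 -0.1912  0.1833] yaw -3.7 tilt [-0.003 -0.006] F [-1.6  1.5 -0.5] w 0.3
bar1 0.79 [280.0, 180.8, 50.4, 23.6] mid [0.5791 0.0604 0.103 ] len 0.185 yaw -5.9
bar1 0.77 [273.4, 181.8, 55.4, 29.2] mid [0.581  0.0895 0.103 ] len 0.1879 yaw -5.0
```

Emit:
move_arm([
  [0, 0, 3, 0, 0, 0],
  [0, 0, 3, 0, 0, 0],
  [-3, 0.2, 0, 0, 0, 0],
  [-4, 0.3, 0, 0, 0, 0],
  [-4, 0.2, 0, 0, 0, 0],
  [-1, 0.1, 0, 0, 0, 0],
  [0, 0, -3, 0, 0, 0],
  [0, 0, -3, 0, 0, 0],
])

```text
clock: 48.6
position: [0.4854, -0.1362, 0.1844]
ee_rot: [3.135, -0.102, 0.008]
force: [0.4, 0.8, -0.8]
width: 0.001
```

Emit:
move_arm([
  [2, -0.1, 0, 0, 0, 0],
  [2, -0.2, 0, 0, 0, 0],
  [2, -0.1, 0, 0, 0, 0],
  [2, -0.1, 0, 0, 0, 0],
  [2, -0.2, 0, 0, 0, 0],
  [2, -0.1, 0, 0, 0, 0],
  [0, 0, 0, 0, 0, 0],
])

```text
clock: 49.3
position: [0.6045, -0.1442, 0.1829]
ee_rot: [3.133, -0.103, -0.003]
force: [-2.7, 1.7, -0.9]
width: 0.009
```

Emit:
move_arm([
  [0, 0, 3, 0, 0, 0],
  [0, 0, 3, 0, 0, 0],
  [-3, 0.2, 0, 0, 0, 0],
  [-4, 0.3, 0, 0, 0, 0],
  [-4, 0.2, 0, 0, 0, 0],
  [-1, 0.1, 0, 0, 0, 0],
  [0, 0, -3, 0, 0, 0],
  [0, 0, -3, 0, 0, 0],
])

```text
clock: 50.1
position: [0.4857, -0.1362, 0.1843]
ee_rot: [3.134, -0.102, 0.009]
force: [0.7, -0.7, 0.2]
width: 0.004
```

Emit:
move_arm([
  [2, -0.1, 0, 0, 0, 0],
  [2, -0.2, 0, 0, 0, 0],
  [2, -0.1, 0, 0, 0, 0],
  [2, -0.1, 0, 0, 0, 0],
  [2, -0.2, 0, 0, 0, 0],
  [2, -0.1, 0, 0, 0, 0],
  [0, 0, 0, 0, 0, 0],
])

```text
clock: 50.8
position: [0.6046, -0.1441, 0.1828]
ee_rot: [3.134, -0.102, -0.003]
force: [-2.7, 1.7, -1.6]
width: 0.005
```

Run:
```python
from h import *
st(); bars('side',.103)
```

```text
t 50.8 pos [ 0.6046 -0.1441  0.1828] saw [ 0.0463 -0.1917  0.1828] yaw -3.7 tilt [-0.002 -0.006] F [-2.7  1.7 -1.6] w 0.5
bar1 0.83 [278.8, 182.0, 49.3, 27.0] mid [0.5798 0.0756 0.103 ] len 0.181 yaw -5.8
bar1 0.57 [269.1, 186.7, 58.3, 29.3] mid [0.5801 0.1066 0.103 ] len 0.1873 yaw -3.6
```

Emit:
move_arm([
  [0, 0, 3, 0, 0, 0],
  [0, 0, 3, 0, 0, 0],
  [-3, 0.2, 0, 0, 0, 0],
  [-4, 0.3, 0, 0, 0, 0],
  [-4, 0.2, 0, 0, 0, 0],
  [-1, 0.1, 0, 0, 0, 0],
])

```text
clock: 51.5
position: [0.4806, -0.137, 0.2437]
ee_rot: [3.136, -0.107, 0.001]
force: [-0.7, 0.7, 0.1]
width: 0.003
```

Run:
```python
from h import *
st(); corners()
```

```text
t 51.5 pos [ 0.4806 -0.137   0.2437] saw [-0.078  -0.193   0.2437] yaw -3.9 tilt [ 0.    -0.003] F [-0.7  0.7  0.1] w 0.3
0.9 [(0.0858, 0.0391), (0.0914, 0.006), (-0.077, 0.0076), (-0.0852, 0.0478)]
0.77 [(0.0857, 0.0593), (0.0901, 0.0394), (-0.0778, 0.0356), (-0.0841, 0.0596)]
```

Emit:
move_arm([
  [0, 0, -3, 0, 0, 0],
  [0, 0, -3, 0, 0, 0],
  [2, -0.1, 0, 0, 0, 0],
  [2, -0.2, 0, 0, 0, 0],
  [2, -0.1, 0, 0, 0, 0],
  [1, -0.1, 0, 0, 0, 0],
  [1, -0.1, 0, 0, 0, 0],
  [1, -0.1, 0, 0, 0, 0],
])

```text
clock: 52.4
position: [0.5726, -0.1436, 0.182]
ee_rot: [3.134, -0.104, -0.009]
force: [-10.0, -0.8, -0.2]
width: 0.003
```

Run:
```python
from h import *
st()
```

```text
t 52.4 pos [ 0.5726 -0.1436  0.182 ] saw [ 0.0143 -0.1934  0.182 ] yaw -3.8 tilt [-0.006 -0.006] F [-10.   -0.8  -0.2] w 0.3
```

Emit:
move_arm([
  [1, -0.1, 0, 0, 0, 0],
  [1, 0, 0, 0, 0, 0],
  [0, 0, 0, 0, 0, 0],
])

```text
clock: 52.7
position: [0.5948, -0.1448, 0.1829]
ee_rot: [3.133, -0.103, -0.002]
force: [-5.0, 0.3, 3.2]
width: 0.006
```

Run:
```python
from h import *
st()
```

```text
t 52.7 pos [ 0.5948 -0.1448  0.1829] saw [ 0.0365 -0.1931  0.1829] yaw -3.8 tilt [-0.002 -0.007] F [-5.   0.3  3.2] w 0.6
```

Emit:
move_arm([
  [0, 0, 3, 0, 0, 0],
  [0, 0, 3, 0, 0, 0],
  [-3, 0.2, 0, 0, 0, 0],
  [-4, 0.3, 0, 0, 0, 0],
  [-4, 0.2, 0, 0, 0, 0],
  [0, 0, -3, 0, 0, 0],
  [0, 0, -1.3, 0, 0, 0],
  [0, 0, 0, 0, 0, 0],
])

```text
clock: 53.5
position: [0.4845, -0.1371, 0.1993]
ee_rot: [3.133, -0.103, -0.003]
force: [0.3, 0.3, 0.5]
width: 0.006
```

Emit:
move_arm([
  [1.5, -0.1, 0, 0, 0, 0],
  [1.5, -0.1, 0, 0, 0, 0],
  [1, -0.1, 0, 0, 0, 0],
  [1, -0.1, 0, 0, 0, 0],
  [0.5, 0, 0, 0, 0, 0],
  [0, 0, 0, 0, 0, 0],
])

```text
clock: 54.1
position: [0.539, -0.1427, 0.2006]
ee_rot: [3.132, -0.105, -0.005]
force: [-7.2, -0.1, 3.6]
width: 0.007
```

Run:
```python
from h import *
st()
```

```text
t 54.1 pos [ 0.539  -0.1427  0.2006] saw [-0.0193 -0.1947  0.2006] yaw -3.8 tilt [-0.004 -0.008] F [-7.2 -0.1  3.6] w 0.7
```

Emit:
move_arm([
  [0.7, 0, 0, 0, 0, 0],
  [0.7, -0.1, 0, 0, 0, 0],
  [0, 0, 0, 0, 0, 0],
])

```text
clock: 54.4
position: [0.5527, -0.1436, 0.2004]
ee_rot: [3.132, -0.105, -0.006]
force: [-7.6, 0.4, 3.5]
width: 0.0
```

Run:
```python
from h import *
st()
```

```text
t 54.4 pos [ 0.5527 -0.1436  0.2004] saw [-0.0055 -0.1947  0.2004] yaw -3.8 tilt [-0.004 -0.007] F [-7.6  0.4  3.5] w 0.0
```

Emit:
move_arm([
  [0.7, 0, 0, 0, 0, 0],
  [0.7, -0.1, 0, 0, 0, 0],
  [0, 0, 0, 0, 0, 0],
])

```text
clock: 54.7
position: [0.5646, -0.1445, 0.1991]
ee_rot: [3.133, -0.106, -0.014]
force: [-11.6, -0.3, -1.4]
width: 0.004
```

Run:
```python
from h import *
st()
```

```text
t 54.7 pos [ 0.5646 -0.1445  0.1991] saw [ 0.0063 -0.1947  0.1991] yaw -3.9 tilt [-0.009 -0.007] F [-11.6  -0.3  -1.4] w 0.3
```

Emit:
move_arm([
  [0.6, 0, 0, 0, 0, 0],
  [0.6, -0.1, 0, 0, 0, 0],
  [0, 0, 0, 0, 0, 0],
])

```text
clock: 55.0
position: [0.5709, -0.1449, 0.1975]
ee_rot: [3.136, -0.109, -0.031]
force: [-31.5, 2.8, 5.0]
width: 0.002
```

Run:
```python
from h import *
st()
```

```text
t 55.0 pos [ 0.5709 -0.1449  0.1975] saw [ 0.0127 -0.1948  0.1975] yaw -4.0 tilt [-0.02  -0.003] F [-31.5   2.8   5. ] w 0.1
```

Emit:
move_arm([
  [0.6, 0, 0, 0, 0, 0],
  [0.5, 0, 0, 0, 0, 0],
  [0, 0, 0, 0, 0, 0],
])

```text
clock: 55.3
position: [0.5758, -0.1452, 0.196]
ee_rot: [3.138, -0.113, -0.05]
force: [-50.9, 3.4, 10.7]
width: 0.006
```

Run:
```python
from h import *
st()
```

```text
t 55.3 pos [ 0.5758 -0.1452  0.196 ] saw [ 0.0176 -0.1947  0.196 ] yaw -4.1 tilt [-0.032 -0.   ] F [-50.9   3.4  10.7] w 0.6
```

Firm grip (51 N at the spoke). Now swing the stop up by its knob.

Emit:
move_arm([
  [-1, 0, 0, 0, 0, 0],
  [-1.5, 0, 1, 0, 0, 0],
  [0, 0, 4, 0, 0, 0],
  [0, 0, 4, 0, 0, 8.2],
  [1, 0.8, 2, 0, 0, 8.2],
  [1.2, 1, 0, 0, 0, 8.2],
  [1.2, 1, 0, 0, 0, 8.2],
  [1.2, 1, 0, 0, 0, 8.2],
], grip=0.5)

```text
clock: 56.1
position: [0.6129, -0.1065, 0.3113]
ee_rot: [2.967, 1.008, 0.004]
force: [0.3, -0.0, 0.1]
width: 0.5
```

Emit:
move_arm([
  [1.2, 1, 0, 0, 0, 8.2],
  [1.2, 1, 0, 0, 0, 8.2],
  [1.2, 1, 0, 0, 0, 8.2],
  [1.2, 1, 0, 0, 0, 8.2],
  [1.2, 1, 0, 0, 0, 8.2],
  [1, 1, 0, 0, 0, 8.2],
  [0, 0, 0, 0, 0, 0],
])

```text
clock: 56.8
position: [0.6831, -0.045, 0.3101]
ee_rot: [2.282, 2.152, 0.007]
force: [1.0, -0.5, -0.7]
width: 0.499
```

Run:
```python
from h import *
st(); c,K,W=cam('wrist'); save(c,'w14.png'); hsv=cv2.cvtColor(c,cv2.COLOR_RGB2HSV)
m=(((hsv[...,0]<6)|(hsv[...,0]>174))&(hsv[...,1]>150)&(hsv[...,2]>70)).astype(np.uint8)
n,l,s,ce=cv2.connectedComponentsWithStats(m)
p=np.load('saw.npy');cs,sn=np.cos(p[2]),np.sin(p[2])
for i in range(1,n):
    if s[i,4]>40: print(s[i],ce[i],toplane(ce[i],K,W,.109).round(4))
bars('side',.103); bars('wrist',.103)
```

```text
t 56.8 pos [ 0.6831 -0.045   0.3101] saw [ 0.1178 -0.0874  0.3101] yaw 86.7 tilt [ 0.007 -0.001] F [ 1.  -0.5 -0.7] w 45.9
[294 171  15  15 136] [301.30882353 177.72058824] [[ 0.6681 -0.0409  0.109 ]]
bar1 0.58 [269.1, 186.9, 55.7, 27.6] mid [0.581  0.1152 0.103 ] len 0.1886 yaw -4.8
bar1 0.51 [274.0, 184.0, 55.5, 27.9] mid [0.5816 0.0857 0.103 ] len 0.1943 yaw -7.0
bar1 0.97 [129.0, 47.4, 169.9, 26.1] mid [0.5842 0.088  0.103 ] len 0.1793 yaw -5.1
bar1 0.69 [125.3, 28.3, 174.0, 22.0] mid [0.5844 0.1077 0.103 ] len 0.1803 yaw -4.2
```

Emit:
move_arm([
  [-1.4, 0.3, -4, 0, 0, -0.6],
  [0, 0, -4, 0, 0, 0],
  [0, 0, -4, 0, 0, 0],
  [0, 0, -4, 0, 0, 0],
  [0, 0, -2, 0, 0, 0],
  [0, 0, 0, 0, 0, 0],
])

```text
clock: 57.65
position: [0.6648, -0.0438, 0.1274]
ee_rot: [2.303, 2.135, -0.0]
force: [-0.5, -0.7, -0.6]
width: 0.501
```

Run:
```python
from h import *
st()
```

```text
t 57.65 pos [ 0.6648 -0.0438  0.1274] saw [ 0.0994 -0.0875  0.1274] yaw 85.7 tilt [ 0.001 -0.001] F [-0.5 -0.7 -0.6] w 46.1
```

Emit:
move_arm([
  [0.5, 0.1, -0.8, 0, 0, 0],
  [0, 0, -0.7, 0, 0, 0],
  [0, 0, 0, 0, 0, 0],
])

```text
clock: 57.95
position: [0.6724, -0.0425, 0.1155]
ee_rot: [2.298, 2.135, 0.007]
force: [0.3, -0.8, 0.6]
width: 0.505
```

Emit:
move_arm([
  [0, 0, 0, 0, 0, 0],
  [0, 0, 0, 0, 0, 0],
  [0, 0, 0, 0, 0, 0],
  [0, 0, 0, 0, 0, 0],
], grip=0, force=25)

```text
clock: 58.35
position: [0.6707, -0.0425, 0.1157]
ee_rot: [2.299, 2.137, 0.004]
force: [-7.4, 1.6, 5.8]
width: 0.241
```

Run:
```python
from h import *
st()
```

```text
t 58.35 pos [ 0.6707 -0.0425  0.1157] saw [ 0.1053 -0.0858  0.1157] yaw 85.8 tilt [ 0.004 -0.   ] F [-7.4  1.6  5.8] w 22.2
```

Emit:
move_arm([
  [0, 0.1, 1.9, 0, 0, 0],
  [0, 0.3, 1.9, 0, 0, 0],
  [0, 0.5, 1.8, 0, 0, 0],
  [0.1, 0.65, 1.8, 0, 0, 0],
  [0.1, 0.8, 1.7, 0, 0, 0],
  [0.1, 1, 1.6, 0, 0, 0],
  [0.1, 1.15, 1.5, 0, 0, 0],
  [0.1, 1.3, 1.4, 0, 0, 0],
])

```text
clock: 59.15
position: [0.6748, 0.0145, 0.2514]
ee_rot: [2.301, 2.135, 0.0]
force: [-6.6, -1.0, -2.1]
width: 0.245
```

Emit:
move_arm([
  [0.1, 1.4, 1.3, 0, 0, 0],
  [0.1, 1.5, 1.1, 0, 0, 0],
  [0.1, 1.65, 0.95, 0, 0, 0],
  [0.1, 1.75, 0.8, 0, 0, 0],
  [0.1, 1.8, 0.6, 0, 0, 0],
  [0.1, 1.8, 0.4, 0, 0, 0],
  [0, 0, 0, 0, 0, 0],
])

```text
clock: 59.85
position: [0.6822, 0.1176, 0.304]
ee_rot: [2.295, 2.141, 0.007]
force: [-6.9, 0.7, 6.0]
width: 0.246
```

Run:
```python
from h import *
st()
```

```text
t 59.85 pos [0.6822 0.1176 0.304 ] saw [0.1058 0.0747 0.304 ] yaw 86.0 tilt [0.005 0.001] F [-6.9  0.7  6. ] w 22.6
```

Emit:
move_arm([
  [0, 0, 0, 0, 0, 0],
  [0, 0, 0, 0, 0, 0],
  [0, 0, 0, 0, 0, 0],
  [0, 0, 2, 0, 0, 0],
  [0, 0, 4, 0, 0, 0],
  [0, 0, 3, 0, 0, 0],
  [-3, -3, 0, 0, 0, 0],
  [-3, -3, 0, 0, 0, 0],
], grip=0.5)

```text
clock: 60.65
position: [0.6234, 0.0539, 0.3933]
ee_rot: [2.295, 2.135, 0.008]
force: [0.2, -0.4, 1.0]
width: 0.5
```

Emit:
move_arm([
  [-3, -3, 0, 0, 0, 0],
  [-3, -3, 0, 0, 0, 0],
  [-3, -3, 0, 0, 0, 0],
  [0, 0, 0, 0, 0, 0],
  [0, 0, 0, 0, 0, 0],
])

```text
clock: 61.15
position: [0.5327, -0.0365, 0.3935]
ee_rot: [2.3, 2.133, 0.009]
force: [0.3, 0.0, 0.6]
width: 0.498
```

Run:
```python
from h import *
s=st(); bars('wrist',.103); bars('side',.103); corners('wrist')
p=np.load('saw.npy'); cs,sn=np.cos(p[2]),np.sin(p[2])
for cc in('side','scene'):
    c,K,W=cam(cc); save(c,cc+'9.png'); hsv=cv2.cvtColor(c,cv2.COLOR_RGB2HSV); m=((hsv[...,0]<6)|(hsv[...,0]>174))&(hsv[...,1]>150)&(hsv[...,2]>70)
    P=lambda t:[p[0]+cs*.105-sn*(.105-.19*np.cos(t)),p[1]+sn*.105+cs*(.105-.19*np.cos(t)),.109+.19*np.sin(t)]
    u0,v0=proj(P(1.41),K,W)[0].astype(int); m2=np.zeros_like(m);m2[v0-14:v0+14,u0-14:u0+14]=m[v0-14:v0+14,u0-14:u0+14]; v,u=np.nonzero(m2)
    uv=(u.mean(),v.mean()) if len(u) else (0,0); t=min(np.arange(0,1.75,.005),key=lambda t:np.hypot(*(proj(P(t),K,W)[0]-uv))); print(cc,(u0,v0),uv,len(u),t)
for o in outline_of('side','offcut')[:2]: print(o['p'],o['rect'])
```

```text
t 61.15 pos [ 0.5327 -0.0365  0.3935] saw [-0.0328 -0.0892  0.3935] yaw 85.7 tilt [0.008 0.   ] F [0.3 0.  0.6] w 45.8
bar1 0.73 [279.7, 61.2, 133.1, 20.3] mid [0.5845 0.0879 0.103 ] len 0.1822 yaw -4.3
bar1 0.72 [280.4, 46.7, 133.7, 16.5] mid [0.5854 0.1078 0.103 ] len 0.1769 yaw -4.2
bar1 0.63 [266.8, 186.5, 58.3, 28.6] mid [0.5805 0.1148 0.103 ] len 0.1892 yaw -4.2
bar1 0.45 [271.4, 184.9, 57.8, 25.8] mid [0.5824 0.0856 0.103 ] len 0.1921 yaw -5.8
0.75 [(-0.0783, 0.0678), (0.1009, 0.0674), (0.1029, 0.0471), (-0.0791, 0.0476)]
0.64 [(-0.0801, 0.028), (-0.0789, 0.0508), (0.1002, 0.0487), (0.1022, 0.0258)]
side (np.int64(257), np.int64(132)) (np.float64(257.48979591836735), np.float64(131.44897959183675)) 49 1.3900000000000001
scene (np.int64(310), np.int64(170)) (np.float64(309.2), np.float64(170.075)) 40 1.395
0.65 [323.4, 282.0, 23.7, 23.0]
```

```bash
python3 -c "
from h import *
print(workorder.sign_off())"
```

```text
the job is handed in; nothing more can be done
None
```

I handed the job in at about 61 s on the robot clock; the sign-off reports no verdict.

**What I did:**
- Put the offcut in the red bin and swung the length stop down.
- Laid both comb busbars on the vice bed against the stop. Only two of the four were present.
- Wound the capstan until the jaws gripped the bundle.
- Swung the stop back up by its knob.

**Bar knocked aside:** bar 1 was knocked back about 40 mm while I was winding. I pushed it back to the stop from behind and finished the clamping with the stop still down.

**Last checks:**

| Item | Reading | Needed |
|---|---|---|
| Bar centres along the saw's x | about 11 mm (10.5 to 12) | 6.5 to 13.5 mm |
| Bar angle | within about 0.5° of the saw's axis (wrist camera) | within 2.9° |
| Stop | up at about 1.39 rad, agreed by two cameras | over 1 rad |
| Offcut | found in the red bin by the side camera | in the bin |
| Gripper | clear of everything, force near 0 | touching nothing |

**Not fully confirmed:**
- **Jaw force:** I could not measure it directly. I judged the grip from the last push on the spoke. It reached 51 N against the fingertips, more than the 14 to 20 N advised at a ball.
- **Heavy push on the stop:** pressing the stop onto its limit briefly reached about 71 N on the tool, from the fingertips. That is under the 120 N wrist limit but more than I intended.
- **Side camera on the bars:** it put them several mm further left than the wrist camera did, and one up to 2° off. It was similarly off earlier, so I relied on the wrist camera.

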